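# Pull the spent scrubber cartridges from the gas unit

### The job

The scrubber cartridges in the gas-conditioning unit are spent. First turn the selector wheel until its window shows nothing but green, which isolates the gas and frees the retaining slide, and then, with every cartridge still down in its well, bleed the unit: press the recessed red pin down with the tip of the puller rod and hold it for two seconds. Then screw the rod into each cartridge in turn, pull it straight up out of its well, stand it upright in a free pocket of the white rack and unscrew the rod; handle the cartridges only with the rod, leave the wheel on green and the other things on the bench alone, and at the end put the rod back upright in its holder.

Things in the scene. Friction and masses are not known exactly. Their poses are not given: they have to be found in the camera images.
- unit: Gas-conditioning unit, fixed, 132 x 392 mm. Origin on the bench under its middle; x away from the robot, y to the left. Aluminium block with three wells (top at z 76 mm, x -40 to 40, y -136 to 63), grey housing with the selector wheel at the +y end, brass bleed valve at the -y end. All three wells are alike; some may be empty.
- well1 (a point): Centre of the mouth of the left well, 76 mm above the bench; the others lie 62 and 124 mm to its right (unit's -y). Each is 42 mm square, 66 mm deep, floor at z 10 mm. A steel slide along the rear of the block top (up to z 81 mm, keepers 85 mm) is geared to the wheel: its tabs hook over the cartridges' rear edges unless the wheel is on green.
- selector (a joint): Selector wheel, rad, 0 to 2.9, growing clockwise seen from above. Its disc shows through the window in the housing's top: red, yellow from 1.0, green from 1.63, white from 2.57; the window is wide, and shows only green from 1.9 to 2.3 (centred at 2.1). Starts at 0.1 to 0.9, stays where it is left; about 0.1 N m turns it.
- selector_grip (a point): Point on the wheel's axis at the height to grip its black bar, 112 mm above the bench; the bar is 52 mm long, 15 mm thick, from z 96 to 124 mm. Turns with the wheel: its x axis lies along the bar, z up.
- window (a point): Centre of the window (18 x 16 mm) in the housing's top, 90 mm above the bench, 38 mm from the wheel's axis on the robot's side.
- bleed (a joint): Bleed pin, travel in m: 0 up, 0.005 fully down; sprung, 2 N to start and 6 N at the bottom. Counts as down beyond 0.0035. Behind and to the right of the valve black hoses hang over the bench (right of y -0.18 m, beyond x 0.65 m, from z 0.1 m up): keep the arm and the gripper's body clear of them.
- bleed_top (a point): Centre of the red bleed pin's top (12 mm wide), 45 mm above the bench when up, 5 mm below the rim of its 16 mm wide hole in the brass valve; moves with the pin.
- cart1: Spent cartridge, 40 x 40 x 64 mm, 0.11 to 0.23 kg: square body, blue sides, brass-lined tapped hole in its top. Origin: centre of the underside; z up its axis, x and y along its sides. Seated, its origin is 10 mm above the bench and its top 2 mm below the block's, so fingers cannot take it. A spring plunger clicks into it: pull with up to 15 N, straight up, 70 mm or more. May be absent.
- cart2: As cart1. The hole in the top is 28 mm wide, 34 mm deep, with a right-hand two-start thread of 24 mm lead (3.8 mm per rad) and about 3 mm axial play. With the rod's x axis along the cartridge's x axis, either way round, within 0.3 rad, the rod enters straight until its lugs rest on the thread, its tip 21 mm below the cartridge's top.
- cart3: As cart1. To screw in: from where the lugs rest, raise the rod 2 mm, then turn it clockwise seen from above, sinking 3.8 mm per rad; after 1.2 rad its shoulder meets the cartridge's top, at 1.4 to 1.5 rad it is tight and holds without play. To unscrew, turn it back counter-clockwise, 0.3 rad without rising, then rising 3.8 mm per rad until the x axes are aligned, and lift.
- puller: Puller rod, steel, 140 mm long, 0.17 kg. Origin: centre of its tip, the lower end; z up towards the handle. Nose 9 mm wide, 12 mm long, then the 14 mm shaft with two thread lugs at its foot on +x and -x (24 mm across, 12 to 16 mm from the tip). Flat shoulder 35 mm wide from 23.6 to 30 mm. Orange flat handle from 96 to 140 mm.
- puller_tip (a point): The rod's tip.
- puller_collar (a point): Centre of the underside of the rod's shoulder, 23.6 mm above the tip; it seats on the cartridge's top when screwed home, and on the holder.
- puller_grip (a point): Centre of the rod's orange handle, 117 mm above the tip, axes as the rod's. The handle is 50 mm wide along x and 16 mm thick along y: grip it across y.
- holder: Rod holder, fixed: grey block 48 x 48 x 32 mm on an 85 mm square plate. Origin: on the bench under the block's centre. A 30 mm hole, 26 mm deep, runs down from its top; the rod stands upright in it on its shoulder, at any turn about its axis.
- holder_top (a point): Centre of the hole's mouth on top of the holder, 32 mm above the bench.
- rack: White rack for spent cartridges, loose, 59 x 165 x 42 mm, 0.9 kg; may be knocked aside. Origin: centre of its underside. Three pockets 47 mm square, centred at x 0, y -53, 0 and 53 mm in its frame; pocket floor at z 6 mm, outer walls to 42 mm, dividers to 37 mm. A cartridge fits square at any quarter turn and can then turn only about 0.25 rad.
- bottle_a05: Glass culture bottle, about 53 mm wide and 120 mm tall, a bystander. Origin: centre of its underside.
- bottle_a09: Glass culture bottle, about 53 mm wide and 120 mm tall, a bystander. Origin: centre of its underside.
- bottle_a11: Glass culture bottle, about 53 mm wide and 120 mm tall, a bystander. Origin: centre of its underside.
- petri1: Petri dish, 58 mm wide, 15 mm tall, a bystander. Origin: centre of its underside.
- petri2: Petri dish, 58 mm wide, 15 mm tall, a bystander. Origin: centre of its underside.
Not all that is in view belongs to the job. What is shaped like the puller but blue is not meant.

How it is judged:
On the way, in this order (a step that is already met when the one before it is completed fails the run):
1. the selector wheel is on green (value of joint selector between 1.9 and 2.3 rad), for 0.3 s.
2. the bleed pin is held down with the puller rod's tip for 1.5 s, wheel on green and all cartridges still seated (all of step 1 and value of joint bleed above 0.0035 m and distance between puller_tip and bleed_top below 0.007 m and z of each of cart1, cart2, cart3 in the frame of unit below 0.016 m), for 1.5 s.
3. every cartridge stands in the rack (x of cart1 in the frame of rack between -0.012 and 0.012 m and y of cart1 in the frame of rack between -0.07 and 0.07 m and z of each of cart1, cart2, cart3 in the frame of rack below 0.012 m and angle between each of cart1, cart2, cart3's own z axis and vertical below 0.15 rad and x of cart2 in the frame of rack between -0.012 and 0.012 m and y of cart2 in the frame of rack between -0.07 and 0.07 m and x of cart3 in the frame of rack between -0.012 and 0.012 m and y of cart3 in the frame of rack between -0.07 and 0.07 m), for 0.3 s.
At the end, for the whole second after the job is handed in: Every cartridge stands in a pocket of the white rack, on its floor (6 mm) and upright (0.15 rad); the rod stands in its holder, collar on the holder's top (8 mm) and upright (0.08 rad); the wheel is still on green (1.9 to 2.3 rad); all is at rest (all of step 1 and all of step 3 and linear speed of each of cart1, cart2, cart3, puller, rack below 0.03 m/s and distance between puller_collar and holder_top below 0.008 m and angle between puller's own z axis and vertical below 0.08 rad); the robot touches nothing.
It fails at once if the fingers press on a cartridge (contact force between the fingers and cart1 above 2 N or contact force between the fingers and cart2 above 2 N or contact force between the fingers and cart3 above 2 N).
It fails at once if a bottle or dish on the bench is moved more than 30 mm (distance of any of bottle_a05, bottle_a09, bottle_a11, petri1, petri2 from where it was at the start of the episode above 0.03 m).
Of cart1, cart2, cart3 only 2 to 3 are there at a start; the rules pass over those that are not, and their reading is None.
At some moment in a run one of rack may be knocked a few centimetres aside while the robot is not near it.
Once in a run the grip may slacken for a moment while it holds something.
It also fails if it takes over 210 s, if anything falls off the work surface, if the arm or the gripper's body presses on something with over 40 N, if the wrist force passes 120 N, or if a joint passes its speed limit or range.

### The arm

A 7-joint arm with a two-finger parallel gripper is mounted at the origin on a cart in front of the work surface, level with it; the furniture and walls round the work are solid. World frame = base frame: x ahead of the robot, y to its left, z up, the work surface at z = 0. Lengths are in m, angles in rad, forces in N, time in s.
With the tool pointing down it reaches from about 0.35 to 0.9 m from the base axis. Payload 8.1 kg.
Tool frame: the origin (TCP) lies midway between the tips of the shut fingers; the grasp point (between the pads) lies arm.hold_point_z behind it (arm.hold_point_z is the distance from the TCP to the grasp point, in m); z points along the fingers, x is the direction in which the jaws open and shut, and the axes are right-handed (so a half turn about z gives the same grasp; the last joint's range is limited). The gripper opens to 92 mm and grips with 3 to 60 N. Pads are 19 mm wide; open, the fingers measure 130 mm over their backs; the gripper's body (75 mm by 190 mm) begins 47 mm behind the grasp point.
Start: joints at [-1.351, 0.434, 0.025, 1.573, -0.012, 1.134, -0.075], TCP at [0.198, 0.593, 0.227] pointing down, gripper open.
Joint ranges: [-2.62, 2.62], [-0.44, 2.09], [-1.27, 1.32], [0.08, 2.57], [-1.32, 4.46], [0.12, 2], [-2.74, 2.74]. Speed limits (rad/s): [2.22, 2.22, 3.01, 3.01, 3.14, 3.14, 3.14].

### API

Orientations are given as a rotation vector (axis times angle).
In Python, from cell import arm gives the robot as it stands.
- The arm moves only by the shell command python3 -m pendant 'ROWS' [FORCE]. ROWS is JSON, a list of rows, each an object with "dp": the shift along the tool's x, y, z in m, a list of three; "rotation": the turn, a rotation vector about the tool's x, y, z in rad, a list of three; "fingers": the closure, from -1 (fully open) to 1 (shut). In form: [{"dp": [x, y, z], "rotation": [rx, ry, rz], "fingers": fingers}, ...]. A call has 1 to 20 rows; each row is the pose to reach, as a shift and turn from the pose measured when the call began, along the tool's axes at that moment; what a row does not reach only later rows make up. A row lasts 1/8 s, in which the tool goes at most 62.5 mm and 10.7 degrees, less where a joint would pass 70% of its speed; a pose out of reach is approached as far as the arm can. A call with a gripper value outside its range is refused whole. The fingers move at their own pace and stop on an object; FORCE is the grip in N (left out, the last holds). Time passes only in rows, so rows that repeat a pose let the fingers close. It gives the time, the measured TCP pose, the force and the opening at its end, in the units of the state.
- arm.observe(): the state, without advancing time (a new reading comes with each control period).
- arm.get_image(name): name is "scene" or "top" or "wrist"; returns the picture (480x640x3 uint8, blue, green, red); there is no depth.
- arm.camera_params(name): a dict with "camera_matrix" (3x3 intrinsics, pixels), "k1" (the pictures are not rectified: a ray, as slopes to the right and down, at radius r is drawn at 1 + k1 r^2 times it, then the intrinsics apply), "rvec" (rotation vector, rad) and "tvec" (3), from world to camera coordinates, as OpenCV has them. Camera axes: x right, y down, z forward; pixel columns grow to the right and rows downward; lengths in m; the calibration is good to about 2 mm. A picture is of the moment at which its call begins: read the wrist's pose just before it. camera_params takes no time and is no camera call; for the wrist camera it gives the pose at the moment of the call.
- arm.sign_off(): hands the job in, once; it reports no verdict.
The state is a dict: "clock": time; "joints": joint angles; "dq": joint speeds; "joint_efforts": joint torques, N m; "position": TCP position; "ee_rot": TCP orientation; "force": force on the tool from outside, world axes, zero at the start; "ft_torque": the same for the moment, N m; "width": opening from 0.0 (shut) to 1.0 (fully open).
Only numpy, scipy, OpenCV 4.12 (cv2) and the standard library are available. Lean on these libraries where they do the work, as an engineer would, in place of code of your own. Each camera call takes 0.05 s, during which the arm holds its last target.

## Working session

There is one attempt and no reset: what is moved stays moved. The work goes in short steps, Python scripts to look and compute and a shell command to move; the robot and the scene stay as the last step left them, time stands still between calls to the robot, and variables do not carry over. Pictures are saved under pics/ and viewed, and the job is handed in when it is done.

```bash
ls; mkdir -p pics; python3 - <<'E'
from cell import arm
import cv2
print(arm.observe(), arm.hold_point_z)
for n in ("scene","top","wrist"):
    p=arm.camera_params(n); print(n,p)
    cv2.imwrite(f"pics/a_{n}.png",arm.get_image(n))
E
```

```text
pics
{'clock': 0.0, 'joints': array([-1.35059116,  0.43518979,  0.02494868,  1.57412711, -0.01159729,
        1.13397218, -0.07507645]), 'dq': array([-0.00088361,  0.00126058, -0.00065421, -0.00029612, -0.00012112,
       -0.00074682,  0.001139  ]), 'joint_efforts': array([ 9.34431523e-05, -6.67835498e+01,  9.85052660e-01, -3.14454710e+01,
       -6.07172563e-02,  4.30680136e-02,  1.41370469e-04]), 'position': array([0.19814542, 0.59221181, 0.22595369]), 'ee_rot': array([ 2.54876134e+00,  1.83495659e+00, -1.84832479e-03]), 'force': array([ 0.4081303 , -0.29629991,  0.75014101]), 'ft_torque': array([ 0.01365764,  0.01997923, -0.00615237]), 'width': 1.0003647858931701} 0.0188
scene {'camera_matrix': array([[433.55836337,   0.        , 314.11310995],
       [  0.        , 433.55836337, 239.21062295],
       [  0.        ,   0.        ,   1.        ]]), 'k1': -0.10638010261359056, 'rvec': array([ 2.16991037, -0.73664898,  0.34067156]), 'tvec': array([-0.25734109,  0.33934521,  0.79982907])}
top {'camera_matrix': array([[600.62676374,   0.        , 318.49302908],
       [  0.        , 600.62676374, 234.21198526],
       [  0.        ,   0.        ,   1.        ]]), 'k1': 0.07172381322996414, 'rvec': array([ 2.16006187, -2.19048732,  0.07114185]), 'tvec': array([0.20258313, 0.4751866 , 1.52952431])}
wrist {'camera_matrix': array([[340.10548573,   0.        , 313.90103812],
       [  0.        , 340.10548573, 235.3490714 ],
       [  0.        ,   0.        ,   1.        ]]), 'k1': 0.001654537285952771, 'rvec': array([-2.36121615, -1.69890005, -0.231553  ]), 'tvec': array([-0.62352632, -0.03425439,  0.39057311])}
```

View pics/a_scene.png

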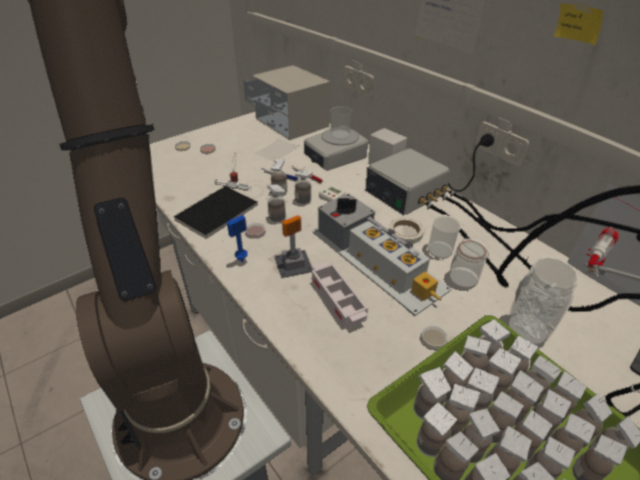

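View pics/a_top.png

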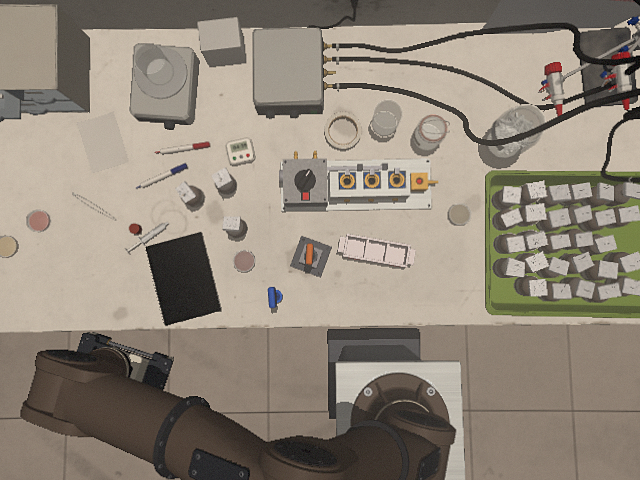

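View pics/a_wrist.png

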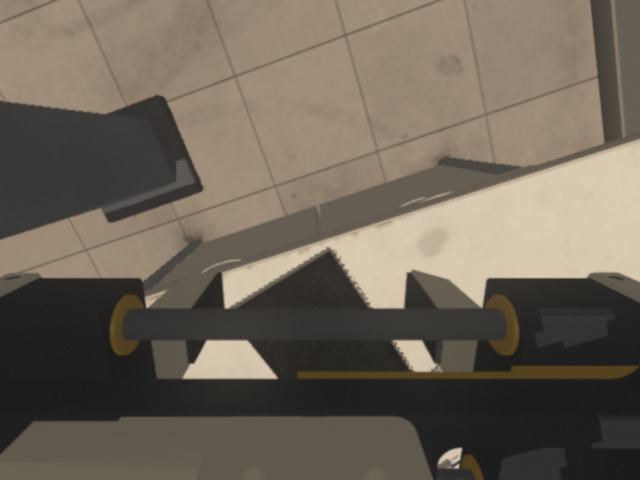

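The unit is at top-image (355,180), with orange-handled rod at (310,255) in its grey holder, the white rack at (376,251), and a blue lookalike at (274,298), which is the decoy. All three wells look occupied. I'll write the helpers and zoom in.

```bash
cat > h.py <<'E'
from cell import arm
import numpy as np, cv2
from scipy.spatial.transform import Rotation as R
def cam(n):
    p=arm.camera_params(n); Rm=R.from_rotvec(p['rvec']).as_matrix(); return p['camera_matrix'],p['k1'],Rm,np.array(p['tvec'])
def rays(n,px,c=None):
    K,k1,Rm,t=c or cam(n); px=np.atleast_2d(np.asarray(px,float))
    d=cv2.undistortPoints(px.reshape(-1,1,2),K,np.array([k1,0,0,0,0.]))[:,0]
    d=np.c_[d,np.ones(len(d))]@Rm
    return -Rm.T@t,d
def plane(n,px,z,c=None):
    o,d=rays(n,px,c); return o+d*((z-o[2])/d[:,2])[:,None]
def proj(n,P,c=None):
    K,k1,Rm,t=c or cam(n); P=np.atleast_2d(np.asarray(P,float))
    return cv2.projectPoints(P.reshape(-1,1,3),cv2.Rodrigues(Rm)[0],t,K,np.array([k1,0,0,0,0.]))[0][:,0]
def crop(im,x0,y0,x1,y1,s,name):
    cv2.imwrite(name,cv2.resize(im[y0:y1,x0:x1],None,fx=s,fy=s,interpolation=cv2.INTER_CUBIC))
def tool():
    s=arm.observe(); return np.array(s['position']),R.from_rotvec(s['ee_rot']),s
def to(target,yaw=None):
    """shift in tool axes to TCP target (m); yaw=world angle of jaw x axis, tool down"""
    p,r,s=tool(); out=[r.inv().apply(np.array(target)-p).round(4)]
    if yaw is not None:
        best=None
        for y in (yaw,yaw+np.pi,yaw-np.pi):
            g=R.from_matrix(np.array([[np.cos(y),np.sin(y),0],[np.sin(y),-np.cos(y),0],[0,0,-1.]]).T)
            g=R.from_matrix(np.c_[[np.cos(y),np.sin(y),0],[np.sin(y),-np.cos(y),0],[0,0,-1]])
            v=(r.inv()*g).as_rotvec()
            if best is None or np.linalg.norm(v)<np.linalg.norm(best): best=v
        out.append(best.round(3))
    return out
def yawnow():
    p,r,s=tool(); x=r.as_matrix()[:,0]; return np.arctan2(x[1],x[0])
E
python3 - <<'E'
from h import *
im=arm.get_image("top")
crop(im,270,140,450,280,4,"pics/b_top.png")
im=arm.get_image("scene")
crop(im,220,170,460,340,3,"pics/b_scene.png")
E
```

```text
(no output)
```

View pics/b_top.png

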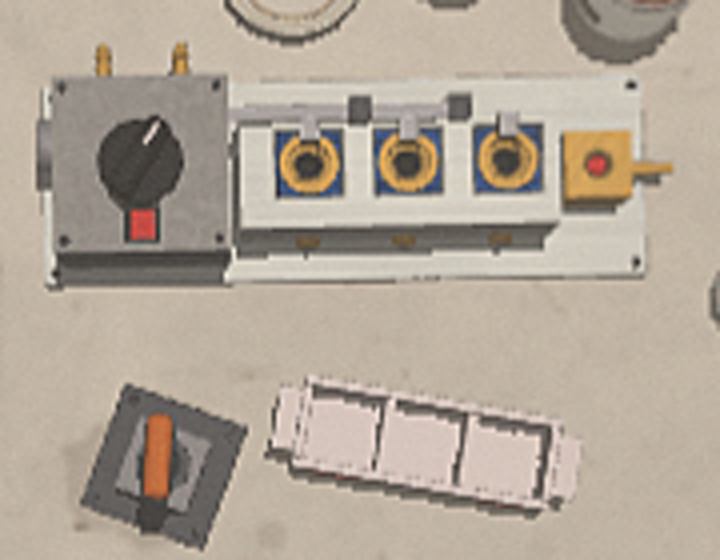

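View pics/b_scene.png

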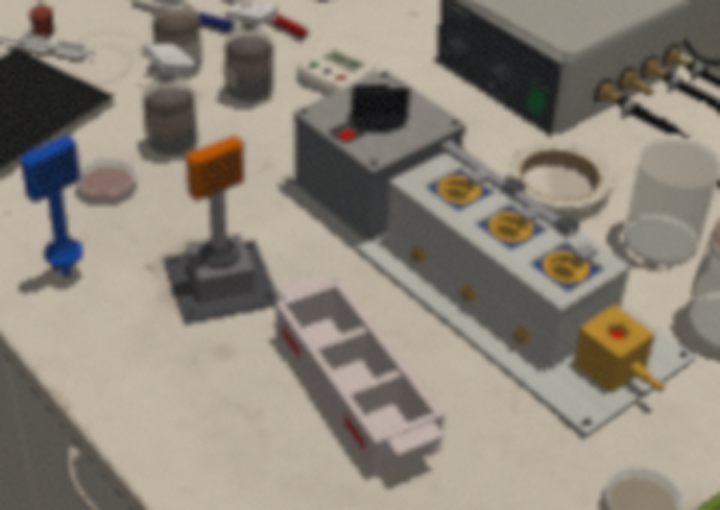

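```bash
python3 - <<'E'
from h import *
c=lambda x,y:(270+x/4-0.375,140+y/4-0.375)
hsv=cv2.cvtColor(arm.get_image("top"),cv2.COLOR_BGR2HSV)
def blob(lo,hi,box):
    m=cv2.inRange(hsv,lo,hi); k=np.zeros_like(m); x0,y0,x1,y1=box; k[y0:y1,x0:x1]=m[y0:y1,x0:x1]
    M=cv2.moments(k,True); return (M['m10']/M['m00'],M['m01']/M['m00']),M['m00']
red,a=blob((0,120,80),(8,255,255),(295,185,315,205)); print('window',red,a,plane('top',red,.09))
pin,a=blob((0,120,80),(8,255,255),(412,175,428,190)); print('pin',pin,a,plane('top',pin,.045))
for x,y in ((309,162),(408,162),(506,158)): print('cart',plane('top',c(x,y),.074))
print('wheel',plane('top',c(140,163),.096))
org,a=blob((5,140,80),(14,255,255),(290,230,330,270)); print('handle',org,a,plane('top',org,.14))
m=cv2.inRange(hsv,(5,140,80),(14,255,255)); m[:, :290]=0;m[:,330:]=0;m[:230]=0;m[270:]=0
print(cv2.minAreaRect(cv2.findNonZero(m)))
print('holder plate',plane('top',[c(125,384),c(246,430),c(204,550),c(82,505)],.006))
print('rack top corners',plane('top',[c(308,378),c(560,430),c(545,515),c(290,470)],.042))
print('rack dividers',plane('top',[c(385,400),c(378,470),c(466,420),c(456,488)],.037))
print('unit corners',plane('top',[c(50,88),c(640,78),c(645,275),c(50,288)],.004))
E
```

```text
window (305.27272727272725, 195.5909090909091) 44.0 [[0.56882357 0.22648329 0.09      ]]
pin (418.9, 180.95) 20.0 [[ 0.60816438 -0.06158355  0.045     ]]
cart [[0.60851537 0.12236498 0.074     ]]
cart [[0.60748795 0.06053004 0.074     ]]
cart [[ 6.08961646e-01 -5.72214377e-04  7.40000000e-02]]
wheel [[0.6058332  0.22742748 0.096     ]]
handle (308.95081967213116, 253.5655737704918) 122.0 [[0.42280769 0.2177054  0.14      ]]
((309.0, 253.5), (19.0, 6.0), 90.0)
holder plate [[0.4760428  0.2420044  0.006     ]
 [0.44494647 0.16372811 0.006     ]
 [0.36762163 0.19207215 0.006     ]
 [0.39778797 0.27075512 0.006     ]]
rack top corners [[ 0.47542595  0.12416268  0.042     ]
 [ 0.44013987 -0.03440274  0.042     ]
 [ 0.38661736 -0.0235925   0.042     ]
 [ 0.41715209  0.13656027  0.042     ]]
rack dividers [[0.46106343 0.07528013 0.037     ]
 [0.41658644 0.08060151 0.037     ]
 [0.44759549 0.02417554 0.037     ]
 [0.40451237 0.03147635 0.037     ]]
unit corners [[ 0.6720767   0.2891793   0.004     ]
 [ 0.67202703 -0.09727335  0.004     ]
 [ 0.5424008  -0.09717647  0.004     ]
 [ 0.53984907  0.29042455  0.004     ]]
```

```bash
python3 - <<'E'
from h import *
p,r,s=tool(); o,d=rays('wrist',[[314,235]])
print('cam in tool',r.inv().apply(o-p),r.inv().apply(d[0]),'yaw',yawnow())
print(to((0.52,0.22,0.30),np.pi/2), r.as_matrix().round(3))
E
```

```text
cam in tool [-0.00034165 -0.07220665 -0.15786317] [-7.10709551e-04  2.69481597e-01  9.63005868e-01] yaw 1.2477926730902362
[array([-0.2512,  0.4233, -0.0734]), array([-0.   ,  0.   , -0.323])] [[ 0.317  0.948 -0.   ]
 [ 0.948 -0.317 -0.   ]
 [-0.     0.    -1.   ]]
```

```bash
python3 -m pendant '[{"dp":[-0.02,0.03,-0.0734],"rotation":[0,0,0],"fingers":-1},{"dp":[-0.06,0.10,-0.0734],"rotation":[0,0,-0.1],"fingers":-1},{"dp":[-0.1,0.16,-0.0734],"rotation":[0,0,-0.2],"fingers":-1},{"dp":[-0.13,0.22,-0.0734],"rotation":[0,0,-0.323],"fingers":-1},{"dp":[-0.16,0.27,-0.0734],"rotation":[0,0,-0.323],"fingers":-1},{"dp":[-0.19,0.32,-0.0734],"rotation":[0,0,-0.323],"fingers":-1},{"dp":[-0.22,0.37,-0.0734],"rotation":[0,0,-0.323],"fingers":-1},{"dp":[-0.24,0.40,-0.0734],"rotation":[0,0,-0.323],"fingers":-1},{"dp":[-0.2512,0.4233,-0.0734],"rotation":[0,0,-0.323],"fingers":-1},{"dp":[-0.2512,0.4233,-0.0734],"rotation":[0,0,-0.323],"fingers":-1},{"dp":[-0.2512,0.4233,-0.0734],"rotation":[0,0,-0.323],"fingers":-1},{"dp":[-0.2512,0.4233,-0.0734],"rotation":[0,0,-0.323],"fingers":-1}]'
python3 - <<'E'
from h import *
p,r,s=tool(); print(p,yawnow(),s['joints'])
cv2.imwrite("pics/c_wrist.png",arm.get_image("wrist"))
E
```

```text
clock: 1.8
position: [0.5191, 0.2215, 0.3]
ee_rot: [-2.218, -2.224, 0.001]
force: [-0.6, -0.6, 0.7]
width: 1.001
[0.51910121 0.22147728 0.30000061] 1.5733027428334267 [-0.64209296  0.28161616  0.18978221  1.62347485 -0.05563436  1.24224577
  1.13167708]
```

View pics/c_wrist.png

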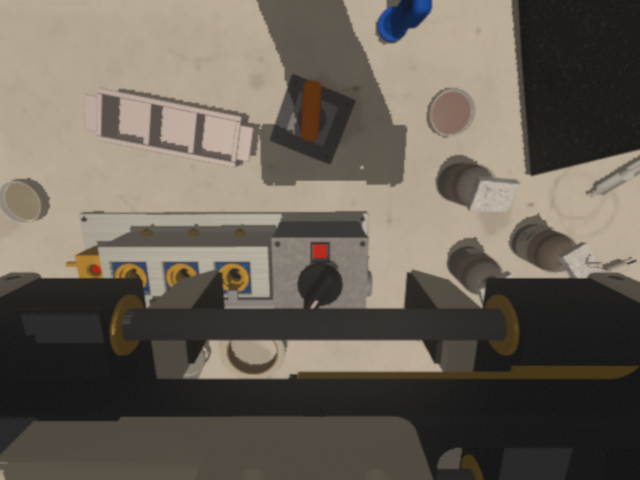

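```bash
python3 -m pendant '[{"dp":[-0.04,-0.035,0],"rotation":[0,0,0],"fingers":-1},{"dp":[-0.08,-0.07,0],"rotation":[0,0,0],"fingers":-1},{"dp":[-0.10,-0.09,0],"rotation":[0,0,0],"fingers":-1},{"dp":[-0.10,-0.09,0],"rotation":[0,0,0],"fingers":-1},{"dp":[-0.10,-0.09,0],"rotation":[0,0,0],"fingers":-1}]'
python3 - <<'E'
from h import *
im=arm.get_image("wrist"); cv2.imwrite("pics/d_wrist.png",im)
p,r,s=tool(); print(p)
crop(im,60,170,460,350,2,"pics/d2.png")
E
```

```text
clock: 2.48
position: [0.4297, 0.1222, 0.3004]
ee_rot: [-2.217, -2.226, -0.001]
force: [-0.1, 0.8, 0.5]
width: 0.996
[0.42985242 0.12228424 0.30022332]
```

View pics/d_wrist.png

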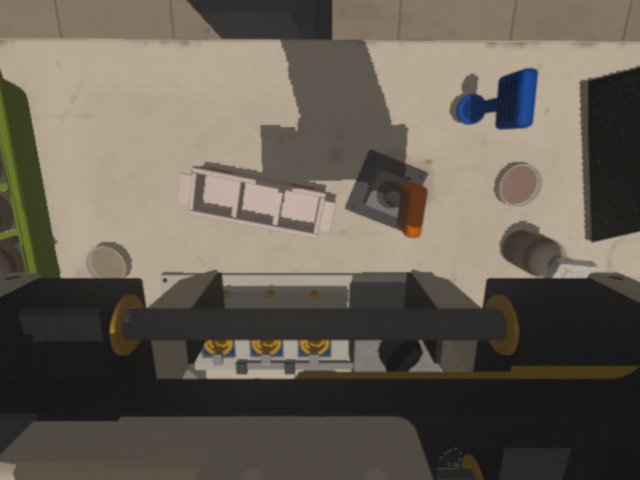

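View pics/d2.png

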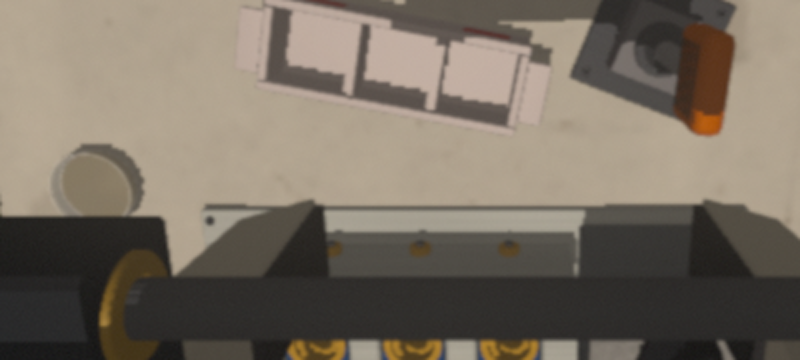

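```bash
python3 -m pendant '[{"dp":[-0.0,0.06,-0.0],"rotation":[0,0,0],"fingers":-1},{"dp":[-0.0,0.12,-0.0],"rotation":[0,0,0],"fingers":-1},{"dp":[0,0.18,-0.0],"rotation":[0,0,0],"fingers":-1},{"dp":[0,0.22,0],"rotation":[0,0,0],"fingers":-1},{"dp":[0,0.22,0],"rotation":[0,0,0],"fingers":-1},{"dp":[0,0.22,0],"rotation":[0,0,0],"fingers":-1}]'
python3 - <<'E'
from h import *
im=arm.get_image("wrist"); cv2.imwrite("pics/e_wrist.png",im)
p,r,s=tool(); print(p)
E
```

```text
clock: 3.28
position: [0.6496, 0.1239, 0.2993]
ee_rot: [-2.216, -2.226, 0.002]
force: [-0.5, -0.1, 0.7]
width: 1.001
[0.64931021 0.12385747 0.29991628]
```

View pics/e_wrist.png

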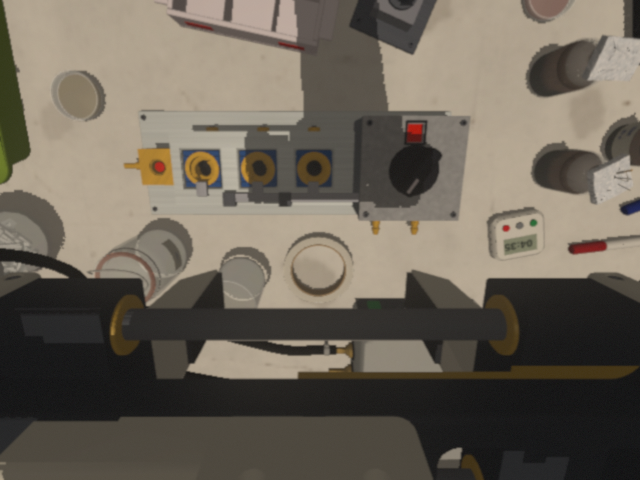

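```bash
python3 - <<'E'
from h import *
im=cv2.imread("pics/e_wrist.png")
crop(im,130,100,330,230,4,"pics/e1.png");crop(im,350,100,480,230,5,"pics/e2.png")
E
```

```text
(no output)
```

View pics/e1.png

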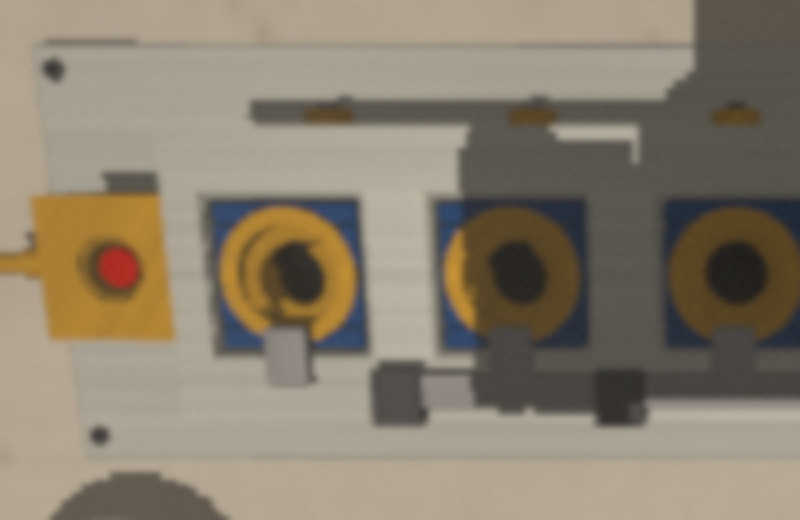

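View pics/e2.png

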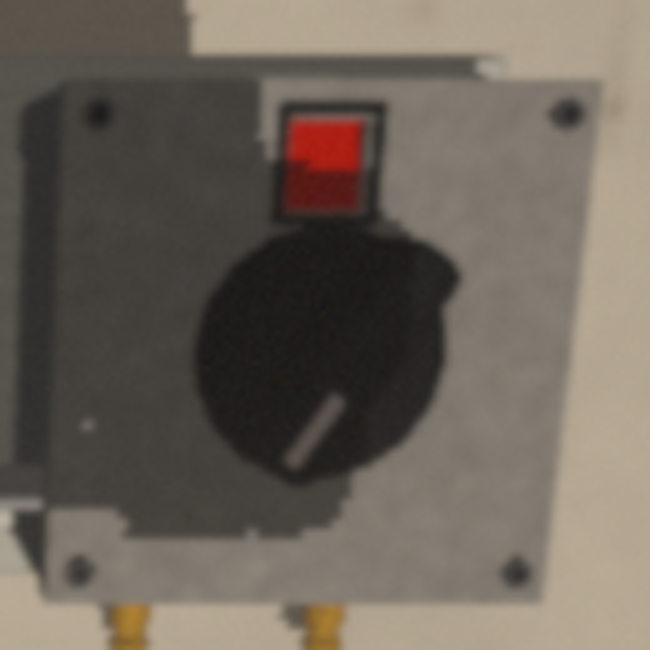

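```bash
python3 - <<'E'
from h import *
im=cv2.imread("pics/e_wrist.png")
e2=lambda x,y:(350+x/5-.4,100+y/5-.4); e1=lambda x,y:(130+x/4-.375,100+y/4-.375)
P=plane('wrist',[e2(340,398),e2(293,465)],.124); print('line',P,np.arctan2(*(P[1]-P[0])[1::-1]))
c=lambda x,y:(270+x/4-0.375,140+y/4-0.375)
P=plane('top',[c(142,145),c(156,120)],.124);print('line top',P,np.arctan2(*(P[1]-P[0])[1::-1]))
print('window',plane('wrist',[e2(328,163)],.09))
print('disc',plane('wrist',[e2(318,352)],.096))
print('carts',plane('wrist',[e1(287,277),e1(514,275),e1(737,273)],.074))
print('block well corners',plane('wrist',[e1(203,198),e1(355,196),e1(368,350),e1(216,355)],.076).mean(0))
print('pin',plane('wrist',[e1(119,269)],.045),'valve rim ctr',plane('wrist',[e1(110,268)],.05))
print('housing corners',plane('wrist',[e2(62,80),e2(602,80),e2(543,603),e2(43,603)],.09))
E
```

```text
line [[0.61334524 0.22394131 0.124     ]
 [0.62646786 0.21582331 0.124     ]] -0.5540026922530265
line top [[0.61206726 0.22512003 0.124     ]
 [0.62723025 0.2164471  0.124     ]] -0.5195616963814587
window [[0.56879774 0.22757196 0.09      ]]
disc [[0.60683738 0.22697569 0.096     ]]
carts [[ 0.60837773 -0.00211112  0.074     ]
 [ 0.60756368  0.06095679  0.074     ]
 [ 0.6067615   0.1228717   0.074     ]]
block well corners [ 0.60792678 -0.00182694  0.076     ]
pin [[ 0.60860775 -0.06145275  0.045     ]] valve rim ctr [[ 0.60794813 -0.06183468  0.05      ]]
housing corners [[0.55277736 0.17184683 0.09      ]
 [0.55237114 0.28215243 0.09      ]
 [0.66195978 0.28310877 0.09      ]
 [0.66241558 0.17226547 0.09      ]]
```

```bash
python3 - <<'E'
from h import *
print(to((.6067,.2275,.20),1.03)); print(to((.6067,.2275,.099),1.03))
E
```

```text
[array([ 0.1038, -0.042 ,  0.1   ]), array([-0.001, -0.   ,  0.546])]
[array([ 0.1038, -0.042 ,  0.201 ]), array([-0.001, -0.   ,  0.546])]
```

```bash
python3 -m pendant '[{"dp":[0.04,-0.02,0.03],"rotation":[0,0,0.15],"fingers":-0.5},{"dp":[0.08,-0.035,0.06],"rotation":[0,0,0.3],"fingers":-0.5},{"dp":[0.1038,-0.042,0.1],"rotation":[0,0,0.45],"fingers":-0.5},{"dp":[0.1038,-0.042,0.13],"rotation":[0,0,0.546],"fingers":-0.3},{"dp":[0.1038,-0.042,0.16],"rotation":[0,0,0.546],"fingers":-0.3},{"dp":[0.1038,-0.042,0.185],"rotation":[0,0,0.546],"fingers":-0.3},{"dp":[0.1038,-0.042,0.201],"rotation":[0,0,0.546],"fingers":-0.3},{"dp":[0.1038,-0.042,0.201],"rotation":[0,0,0.546],"fingers":-0.3},{"dp":[0.1038,-0.042,0.201],"rotation":[0,0,0.546],"fingers":-0.3}]'
python3 - <<'E'
from h import *
print(to((.6067,.2275,.099),1.03),yawnow())
im=arm.get_image("wrist"); cv2.imwrite("pics/f_wrist.png",im)
E
```

```text
clock: 4.45
position: [0.6072, 0.2278, 0.1001]
ee_rot: [-2.734, -1.547, -0.002]
force: [0.2, -0.2, -0.0]
width: 0.652
[array([-0.0005, -0.0003,  0.0011]), array([ 0.   , -0.001, -0.   ])] 1.0297277077378815
```

View pics/f_wrist.png

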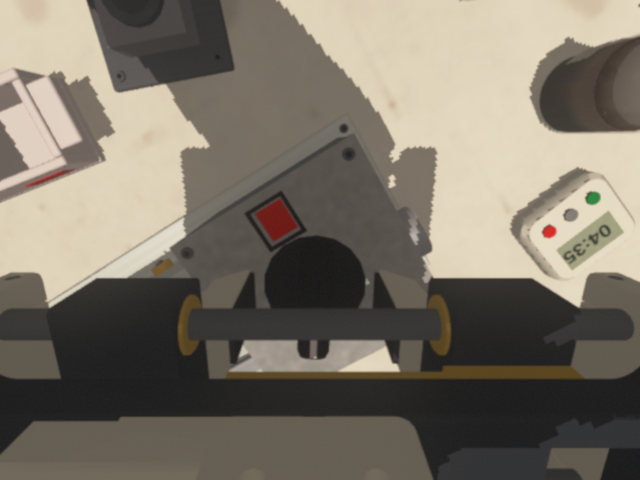

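```bash
python3 -m pendant '[{"dp":[0,0,0],"rotation":[0,0,0],"fingers":0.5},{"dp":[0,0,0],"rotation":[0,0,0],"fingers":1},{"dp":[0,0,0],"rotation":[0,0,0],"fingers":1},{"dp":[0,0,0],"rotation":[0,0,0],"fingers":1},{"dp":[0,0,0],"rotation":[0,0,0],"fingers":1}]' 25
python3 -m pendant '[{"dp":[0,0,0],"rotation":[0,0,0.13],"fingers":1},{"dp":[0,0,0],"rotation":[0,0,0.26],"fingers":1},{"dp":[0,0,0],"rotation":[0,0,0.39],"fingers":1},{"dp":[0,0,0],"rotation":[0,0,0.52],"fingers":1},{"dp":[0,0,0],"rotation":[0,0,0.65],"fingers":1},{"dp":[0,0,0],"rotation":[0,0,0.78],"fingers":1},{"dp":[0,0,0],"rotation":[0,0,0.91],"fingers":1},{"dp":[0,0,0],"rotation":[0,0,1.04],"fingers":1},{"dp":[0,0,0],"rotation":[0,0,1.17],"fingers":1},{"dp":[0,0,0],"rotation":[0,0,1.3],"fingers":1},{"dp":[0,0,0],"rotation":[0,0,1.43],"fingers":1},{"dp":[0,0,0],"rotation":[0,0,1.56],"fingers":1},{"dp":[0,0,0],"rotation":[0,0,1.56],"fingers":1},{"dp":[0,0,0],"rotation":[0,0,1.56],"fingers":1}]'
python3 - <<'E'
from h import *
print(yawnow(),tool()[2]['joints'])
im=arm.get_image("wrist"); cv2.imwrite("pics/g_wrist.png",im)
im=arm.get_image("top"); crop(im,270,140,450,280,4,"pics/g_top.png")
E
```

```text
clock: 5.12
position: [0.6075, 0.2281, 0.1002]
ee_rot: [-2.734, -1.547, -0.003]
force: [1.7, 0.1, -4.6]
width: 0.163
clock: 6.88
position: [0.6068, 0.2279, 0.1002]
ee_rot: [-3.031, 0.821, 0.0]
force: [-4.7, -1.5, 4.9]
width: 0.164
-0.528755135164474 [-0.90957198  0.69309812  0.7539105   1.69255026 -0.5556919   0.98151286
 -0.48071148]
```

View pics/g_wrist.png

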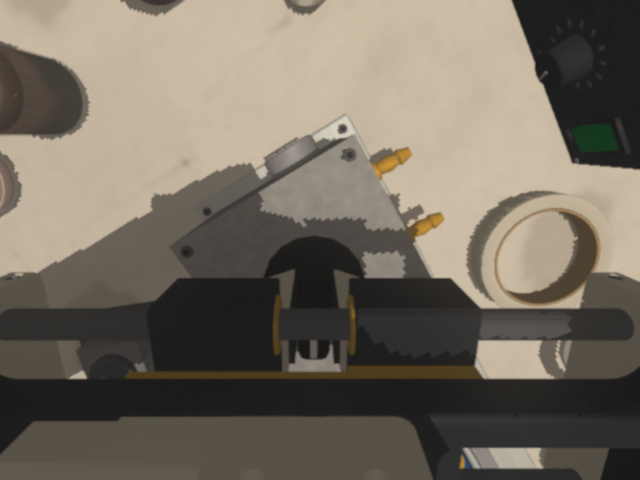

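```bash
python3 -m pendant '[{"dp":[0,0,0],"rotation":[0,0,0],"fingers":-0.3},{"dp":[0,0,0],"rotation":[0,0,0],"fingers":-0.3},{"dp":[0,0,0],"rotation":[0,0,0],"fingers":-0.3},{"dp":[0,0,-0.04],"rotation":[0,0,0],"fingers":-0.3},{"dp":[0,0,-0.1],"rotation":[0,0,-0.15],"fingers":-0.3},{"dp":[0,0,-0.15],"rotation":[0,0,-0.3],"fingers":-0.3},{"dp":[0,0,-0.19],"rotation":[0,0,-0.48],"fingers":-0.3},{"dp":[0,0,-0.19],"rotation":[0,0,-0.66],"fingers":-0.3},{"dp":[0,0,-0.19],"rotation":[0,0,-0.84],"fingers":-0.3},{"dp":[0,0,-0.19],"rotation":[0,0,-1.02],"fingers":-0.3},{"dp":[0,0,-0.19],"rotation":[0,0,-1.2],"fingers":-0.3},{"dp":[0,0,-0.19],"rotation":[0,0,-1.38],"fingers":-0.3},{"dp":[0,0,-0.19],"rotation":[0,0,-1.56],"fingers":-0.3},{"dp":[0,0,-0.19],"rotation":[0,0,-1.74],"fingers":-0.3},{"dp":[0,0,-0.19],"rotation":[0,0,-1.92],"fingers":-0.3},{"dp":[0,0,-0.19],"rotation":[0,0,-2.1],"fingers":-0.3},{"dp":[0,0,-0.19],"rotation":[0,0,-2.1],"fingers":-0.3}]'
python3 - <<'E'
from h import *
p,r,s=tool();print(p,yawnow(),s['joints'])
print(to((.64,.09,.28),np.pi/2))
im=arm.get_image("wrist"); cv2.imwrite("pics/h_wrist.png",im)
E
```

```text
clock: 9.1
position: [0.607, 0.2274, 0.2902]
ee_rot: [-2.222, -2.219, -0.002]
force: [0.6, 0.7, -0.4]
width: 0.655
[0.60698728 0.22740959 0.2902166 ] 1.5696374680553986 [-0.66516113  0.44038051  0.34631332  1.43681839 -0.15297658  1.2898616
  1.26260049]
[array([-0.1374,  0.0332,  0.01  ]), array([ 0.   , -0.002, -0.001])]
```

View pics/h_wrist.png

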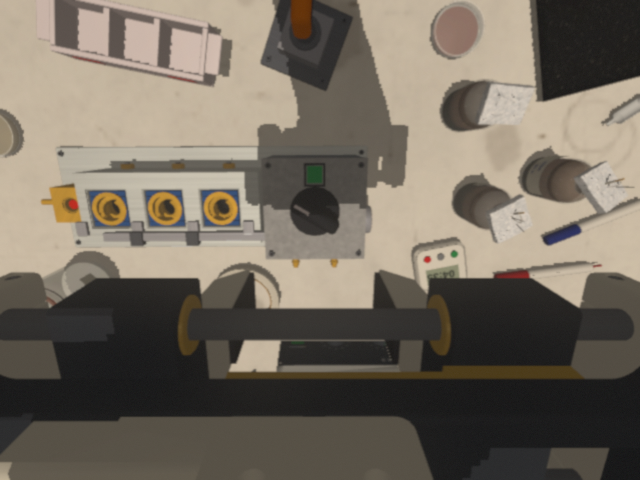

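```bash
python3 -m pendant '[{"dp":[-0.05,0.01,0.02],"rotation":[0,0,0],"fingers":-0.3},{"dp":[-0.1,0.02,0.04],"rotation":[0,0,0],"fingers":-0.3},{"dp":[-0.15,0.03,0.08],"rotation":[0,0,0],"fingers":-0.3},{"dp":[-0.167,0.033,0.12],"rotation":[0,0,0],"fingers":-0.3},{"dp":[-0.167,0.033,0.12],"rotation":[0,0,0],"fingers":-0.3},{"dp":[-0.167,0.033,0.12],"rotation":[0,0,0],"fingers":-0.3}]'
python3 - <<'E'
from h import *
import pickle
im0=cv2.imread("pics/h_wrist.png"); crop(im0,250,140,380,270,4,"pics/h2.png")
im=arm.get_image("wrist"); cv2.imwrite("pics/i_wrist.png",im)
pickle.dump(cam('wrist'),open('cam_i.pkl','wb'))
p,r,s=tool();print(p,yawnow())
crop(im,150,90,470,290,2.5,"pics/i2.png")
E
```

```text
clock: 9.9
position: [0.64, 0.0621, 0.1712]
ee_rot: [-2.226, -2.216, -0.005]
force: [0.1, 1.0, 0.7]
width: 0.653
[0.64028648 0.06249705 0.17166482] 1.5674491808254165
```

View pics/i_wrist.png

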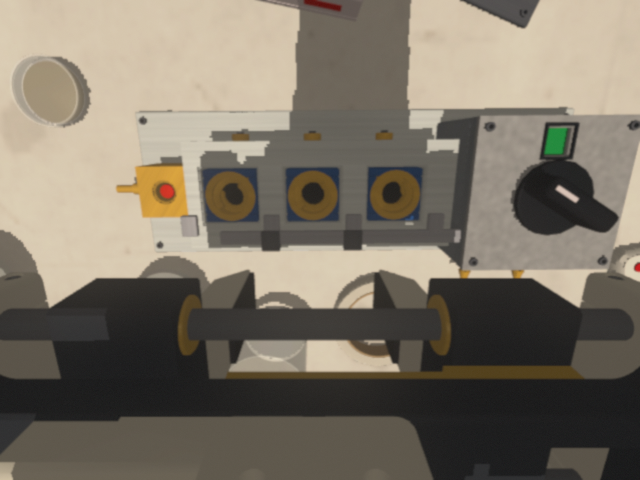

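View pics/h2.png

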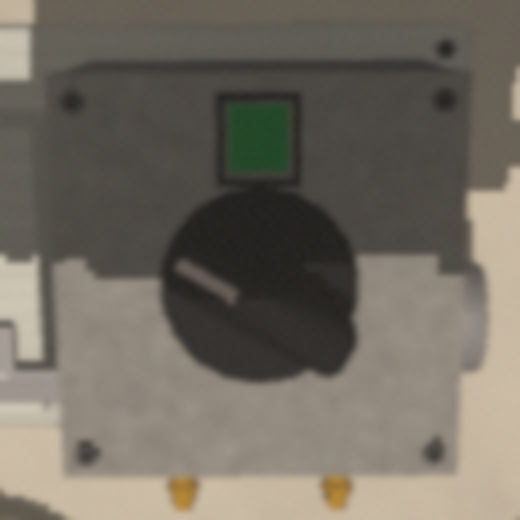

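View pics/i2.png

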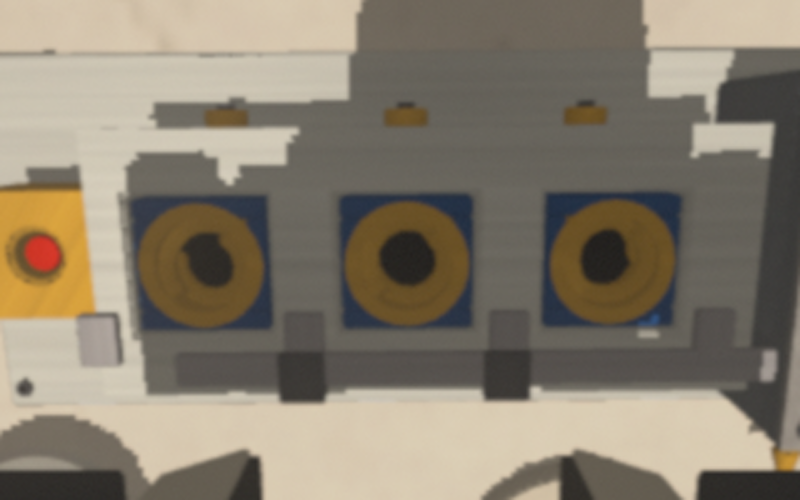

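```bash
python3 - <<'E'
from h import *
im=cv2.imread("pics/h_wrist.png"); a=cv2.resize(im[180:240,80:250],None,fx=4.6,fy=4.6,interpolation=cv2.INTER_CUBIC)
im=cv2.imread("pics/i_wrist.png"); b=cv2.resize(np.clip(im[160:230,195:430]*1.6,0,255).astype(np.uint8),None,fx=3.3,fy=3.3,interpolation=cv2.INTER_CUBIC)
w=780;cv2.imwrite("pics/j.png",np.vstack([a[:,:w],b[:,:775] if b.shape[1]<w else b[:,:w]]) if b.shape[1]>=w else np.vstack([a[:,:b.shape[1]],b]))
E
```

```text
(no output)
```

View pics/j.png

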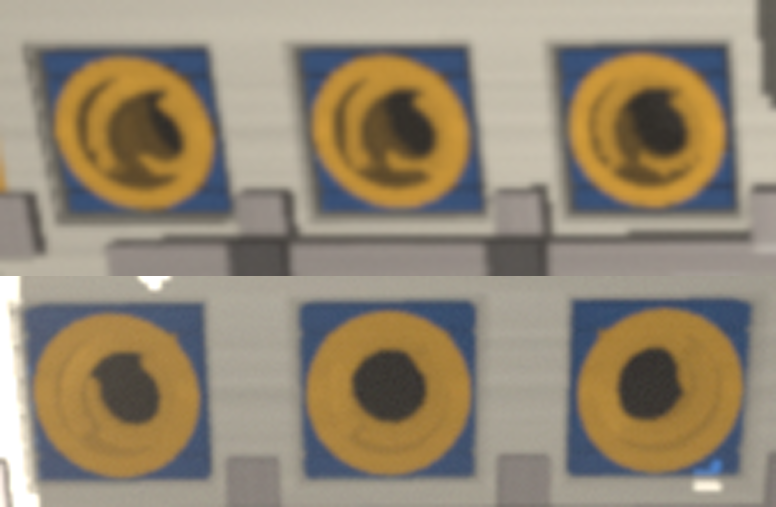

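```bash
python3 -m pendant '[{"dp":[0.0,-0.03,-0.06],"rotation":[0,0,0],"fingers":-0.3},{"dp":[0.04,-0.07,-0.12],"rotation":[0,0,0],"fingers":-0.3},{"dp":[0.09,-0.11,-0.13],"rotation":[0,0,0],"fingers":-0.3},{"dp":[0.13,-0.14,-0.13],"rotation":[0,0,0],"fingers":-0.3},{"dp":[0.155,-0.16,-0.13],"rotation":[0,0,0],"fingers":-0.3},{"dp":[0.155,-0.16,-0.13],"rotation":[0,0,0],"fingers":-0.3},{"dp":[0.155,-0.16,-0.13],"rotation":[0,0,0],"fingers":-0.3}]'
python3 - <<'E'
from h import *
import pickle
im=arm.get_image("wrist"); cv2.imwrite("pics/k_wrist.png",im); pickle.dump(cam('wrist'),open('cam_k.pkl','wb'))
p,r,s=tool();print(p,yawnow())
hsv=cv2.cvtColor(im,cv2.COLOR_BGR2HSV); m=cv2.inRange(hsv,(5,140,60),(14,255,255)); m[280:]=0
print(cv2.minAreaRect(cv2.findNonZero(m)))
E
```

```text
clock: 10.82
position: [0.4809, 0.2182, 0.3032]
ee_rot: [2.224, 2.218, 0.01]
force: [0.8, 0.2, 0.2]
width: 0.652
[0.48116991 0.21744137 0.30281349] 1.5668792769509776
((472.3365478515625, 169.46145629882812), (338.082275390625, 55.32099533081055), 5.432037830352783)
```

View pics/k_wrist.png

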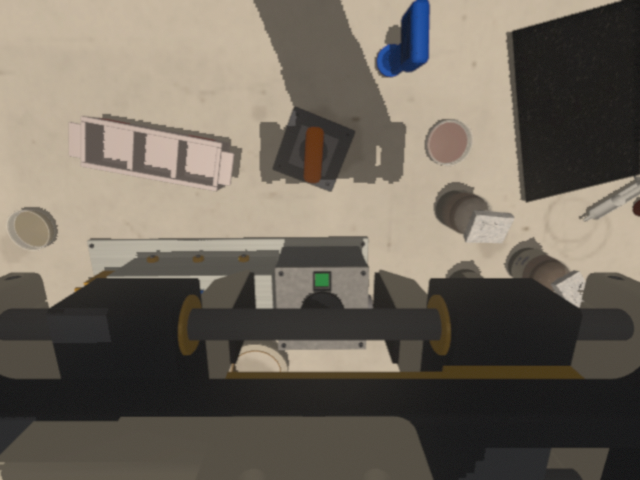

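Orange handle at (314,154) seen nearly end-on, holder plate around it; the blue lookalike at (405,40) has no holder and is blue, so the orange one is meant. The enlarged crop confirms below.

```bash
python3 - <<'E'
from h import *
import pickle
c=pickle.load(open('cam_k.pkl','rb'))
im=cv2.imread("pics/k_wrist.png"); crop(im,250,90,380,210,6,"pics/k2.png")
hsv=cv2.cvtColor(im,cv2.COLOR_BGR2HSV); m=cv2.inRange(hsv,(3,140,60),(16,255,255)); k=np.zeros_like(m);k[100:200,280:350]=m[100:200,280:350]
r=cv2.minAreaRect(cv2.findNonZero(k)); print(r, cv2.boxPoints(r))
print(plane('wrist',cv2.boxPoints(r),.1484,c))
print(plane('wrist',[r[0]],.1484,c))
E
```

```text
((313.2154541015625, 154.40606689453125), (17.29185676574707, 55.23933410644531), 3.0127875804901123) [[303.12982  181.53314 ]
 [306.03314  126.370155]
 [323.3011   127.27899 ]
 [320.39777  182.44199 ]]
[[0.44604166 0.2075241  0.1484    ]
 [0.39810758 0.21071061 0.1484    ]
 [0.39893628 0.22580136 0.1484    ]
 [0.44694948 0.2232821  0.1484    ]]
[[0.42198698 0.21685718 0.1484    ]]
```

View pics/k2.png

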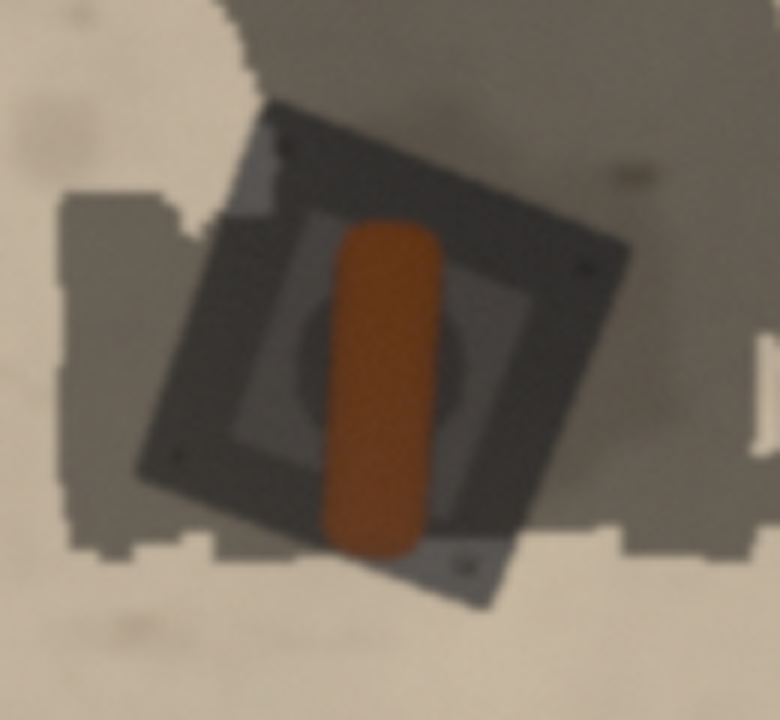

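```bash
python3 - <<'E'
from h import *
print(to((.422,.2168,.1066),1.511))
E
```

```text
[array([-0.0016, -0.06  ,  0.196 ]), array([ 0.004, -0.004,  0.056])]
```

```bash
python3 -m pendant '[{"dp":[-0.0016,-0.06,0.02],"rotation":[0.004,-0.004,0.056],"fingers":-0.3},{"dp":[-0.0016,-0.06,0.06],"rotation":[0.004,-0.004,0.056],"fingers":-0.3},{"dp":[-0.0016,-0.06,0.11],"rotation":[0.004,-0.004,0.056],"fingers":-0.3},{"dp":[-0.0016,-0.06,0.15],"rotation":[0.004,-0.004,0.056],"fingers":-0.3},{"dp":[-0.0016,-0.06,0.18],"rotation":[0.004,-0.004,0.056],"fingers":-0.3},{"dp":[-0.0016,-0.06,0.196],"rotation":[0.004,-0.004,0.056],"fingers":-0.3},{"dp":[-0.0016,-0.06,0.196],"rotation":[0.004,-0.004,0.056],"fingers":-0.3},{"dp":[-0.0016,-0.06,0.196],"rotation":[0.004,-0.004,0.056],"fingers":-0.3}]'
python3 - <<'E'
from h import *
print(to((.422,.2168,.1066),1.511))
im=arm.get_image("wrist"); crop(im,180,200,460,400,2.8,"pics/l.png")
E
```

```text
clock: 11.88
position: [0.423, 0.2166, 0.1073]
ee_rot: [2.288, 2.152, 0.002]
force: [0.9, -0.5, 0.7]
width: 0.651
[array([ 0.0001, -0.001 ,  0.0007]), array([ 0.001, -0.   , -0.002])]
```

View pics/l.png

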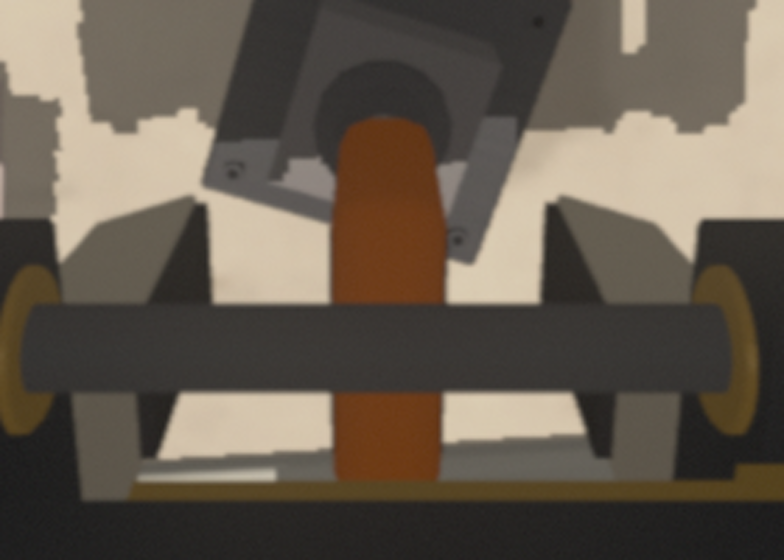

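```bash
python3 -m pendant '[{"dp":[0,0,0],"rotation":[0,0,0],"fingers":0.4},{"dp":[0,0,0],"rotation":[0,0,0],"fingers":1},{"dp":[0,0,0],"rotation":[0,0,0],"fingers":1},{"dp":[0,0,0],"rotation":[0,0,0],"fingers":1},{"dp":[0,0,0],"rotation":[0,0,0],"fingers":1}]' 55
python3 -m pendant '[{"dp":[0,0,-0.02],"rotation":[0,0,0],"fingers":1},{"dp":[0,0,-0.06],"rotation":[0,0,0],"fingers":1},{"dp":[0,0,-0.11],"rotation":[0,0,0],"fingers":1},{"dp":[0,0,-0.15],"rotation":[0,0,0],"fingers":1},{"dp":[0,0,-0.15],"rotation":[0,0,0],"fingers":1}]'
python3 - <<'E'
from h import *
p,r,s=tool(); print(p,yawnow(),s['joints'],s['force'])
im=arm.get_image("scene"); cv2.imwrite("pics/m_scene.png",im)
print(to((.608,-.0617,.256),np.pi/2))
E
```

```text
clock: 12.55
position: [0.4229, 0.2168, 0.1074]
ee_rot: [2.288, 2.152, 0.003]
force: [-0.6, -0.2, -1.3]
width: 0.17
clock: 13.18
position: [0.424, 0.2175, 0.2601]
ee_rot: [2.287, 2.152, 0.011]
force: [-0.2, 0.3, -2.4]
width: 0.169
[0.42404868 0.21753072 0.26005212] 1.5099566053553228 [-0.84589696  0.1520235   0.30058278  1.89565029 -0.05099395  1.09414368
  0.98446132] [-0.16674182  0.31910623 -2.38867789]
[array([-0.267 ,  0.2016,  0.0021]), array([ 0.003, -0.002, -0.061])]
```

View pics/m_scene.png

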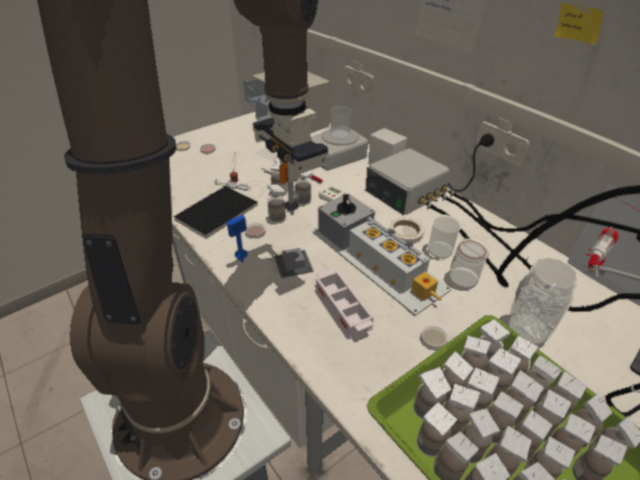

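```bash
python3 -m pendant '[{"dp":[-0.04,0.03,0],"rotation":[0.003,-0.002,-0.061],"fingers":1},{"dp":[-0.085,0.064,0],"rotation":[0.003,-0.002,-0.061],"fingers":1},{"dp":[-0.13,0.098,0],"rotation":[0.003,-0.002,-0.061],"fingers":1},{"dp":[-0.175,0.132,0.002],"rotation":[0.003,-0.002,-0.061],"fingers":1},{"dp":[-0.22,0.166,0.002],"rotation":[0.003,-0.002,-0.061],"fingers":1},{"dp":[-0.255,0.192,0.01],"rotation":[0.003,-0.002,-0.061],"fingers":1},{"dp":[-0.267,0.2016,0.03],"rotation":[0.003,-0.002,-0.061],"fingers":1},{"dp":[-0.267,0.2016,0.05],"rotation":[0.003,-0.002,-0.061],"fingers":1},{"dp":[-0.267,0.2016,0.06],"rotation":[0.003,-0.002,-0.061],"fingers":1},{"dp":[-0.267,0.2016,0.06],"rotation":[0.003,-0.002,-0.061],"fingers":1},{"dp":[-0.267,0.2016,0.06],"rotation":[0.003,-0.002,-0.061],"fingers":1}]'
python3 - <<'E'
from h import *
p,r,s=tool(); print(p,yawnow(),s['force'])
im=arm.get_image("scene"); crop(im,360,200,480,320,6,"pics/n_scene.png")
im=arm.get_image("wrist"); cv2.imwrite("pics/n_wrist.png",im)
im=arm.get_image("top"); crop(im,360,130,480,230,6,"pics/n_top.png")
print(to((.608,-.0617,.150),np.pi/2))
print('proj tip',proj('scene',p-[0,0,.099]),proj('wrist',p-[0,0,.099]),proj('scene',[.608,-.0617,.045]))
E
```

```text
clock: 14.6
position: [0.6084, -0.0611, 0.1986]
ee_rot: [2.22, 2.222, 0.001]
force: [0.1, -0.3, -1.4]
width: 0.175
[ 0.60838673 -0.06112366  0.19857502] 1.5717940509089752 [ 0.11378306 -0.33769834 -1.38724513]
[array([-0.0003, -0.0006,  0.0489]), array([ 0.001, -0.   ,  0.001])]
proj tip [[429.21971967 263.61857477]] [[315.19878994 235.11366628]] [[425.36352569 280.67984791]]
```

View pics/n_scene.png

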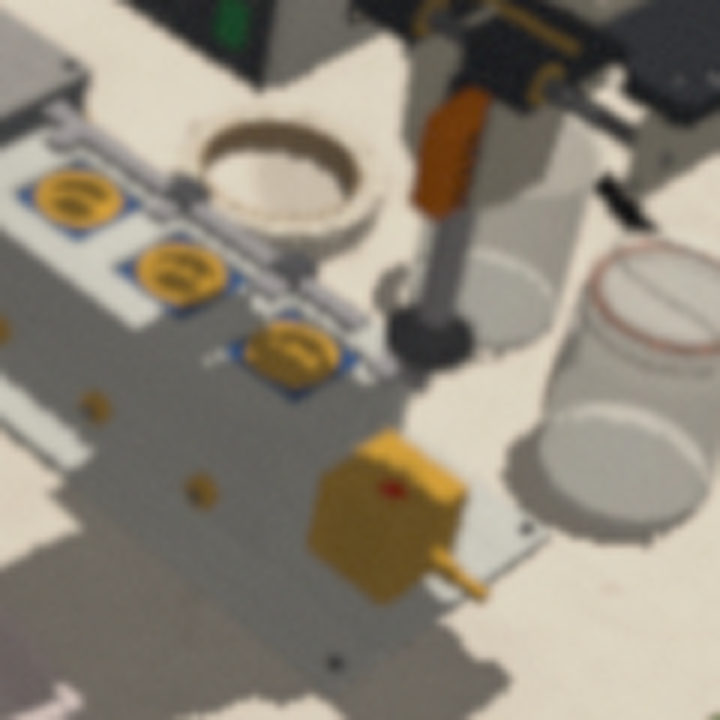

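View pics/n_wrist.png

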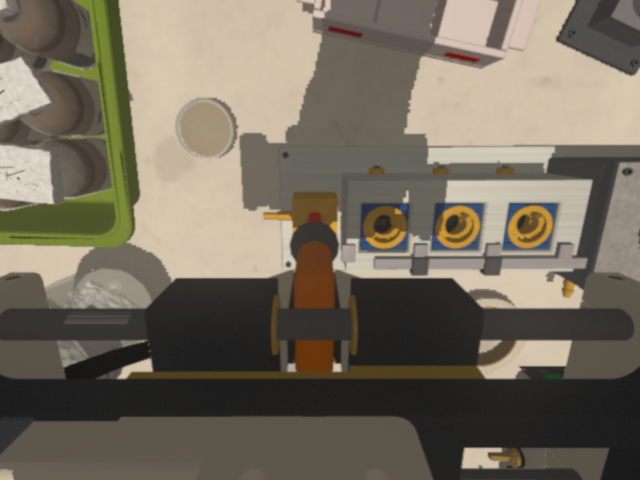

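```bash
python3 - <<'E'
from h import *
p,r,s=tool()
for z in (.0236,.030,.096,.117): 
  q=p+[0,0,z-.099]; a=proj('scene',q)[0]; print(z,(a-[360,200])*6, proj('wrist',q)[0])
im=cv2.imread("pics/n_wrist.png"); crop(im,270,180,360,270,7,"pics/n3.png")
E
```

```text
0.0236 [426.9963533  335.31804628] [314.91524341 244.37765135]
0.03 [429.93793045 322.58374469] [314.93758991 247.09517902]
0.096 [461.53628713 184.68337292] [315.2601359  286.31686968]
0.117 [472.09166676 138.15485765] [315.41852051 305.57464467]
```

View pics/n3.png

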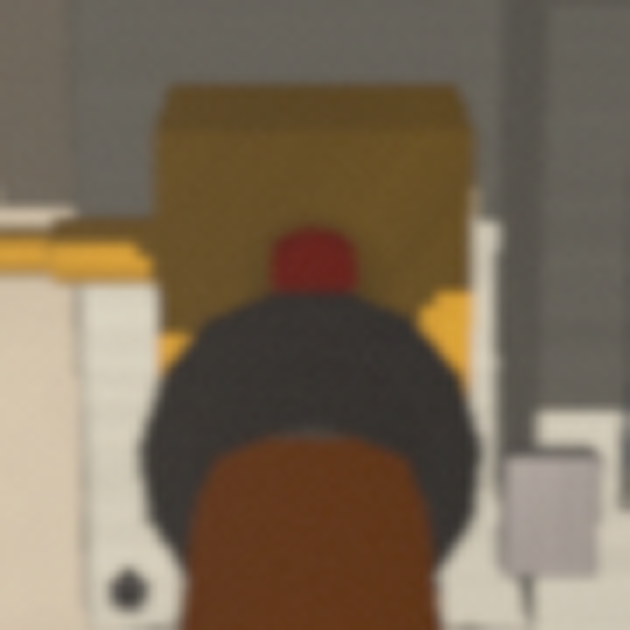

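```bash
python3 -m pendant '[{"dp":[-0.0003,-0.0006,0.02],"rotation":[0,0,0],"fingers":1},{"dp":[-0.0003,-0.0006,0.04],"rotation":[0,0,0],"fingers":1},{"dp":[-0.0003,-0.0006,0.05],"rotation":[0,0,0],"fingers":1},{"dp":[-0.0003,-0.0006,0.05],"rotation":[0,0,0],"fingers":1},{"dp":[-0.0003,-0.0006,0.053],"rotation":[0,0,0],"fingers":1},{"dp":[-0.0003,-0.0006,0.056],"rotation":[0,0,0],"fingers":1},{"dp":[-0.0003,-0.0006,0.058],"rotation":[0,0,0],"fingers":1},{"dp":[-0.0003,-0.0006,0.058],"rotation":[0,0,0],"fingers":1}]'
python3 - <<'E'
from h import *
p,r,s=tool(); print(p,yawnow(),s['force'])
im=arm.get_image("wrist"); crop(im,270,180,360,270,7,"pics/o3.png")
im=arm.get_image("scene"); crop(im,360,200,480,320,6,"pics/o_scene.png")
E
```

```text
clock: 15.75
position: [0.6085, -0.0618, 0.1413]
ee_rot: [2.22, 2.221, 0.003]
force: [1.2, 0.6, 2.0]
width: 0.179
[ 0.60852324 -0.06175286  0.14128222] 1.5714252729699907 [1.24044167 0.63903838 1.96978536]
```

View pics/o_scene.png

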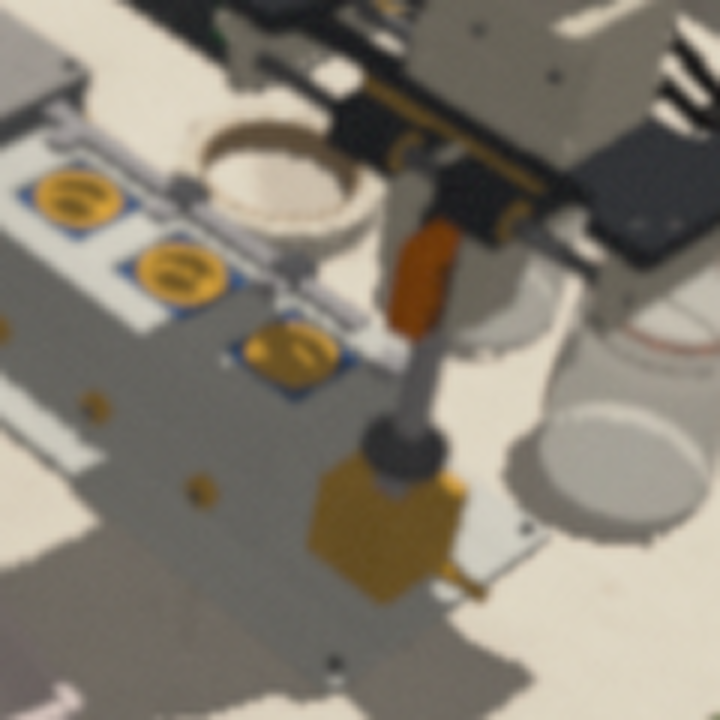

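```bash
python3 -m pendant '[{"dp":[0,0,0.002],"rotation":[0,0,0],"fingers":1},{"dp":[0,0,0.004],"rotation":[0,0,0],"fingers":1},{"dp":[0,0,0.005],"rotation":[0,0,0],"fingers":1},{"dp":[0,0,0.005],"rotation":[0,0,0],"fingers":1}]'
```

```text
clock: 16.35
position: [0.6091, -0.0619, 0.1384]
ee_rot: [2.219, 2.22, 0.006]
force: [-4.8, 0.5, 21.9]
width: 0.172
```

```bash
python3 -m pendant '[{"dp":[0,0,0.0005],"rotation":[0,0,0],"fingers":1},{"dp":[0,0,0.0005],"rotation":[0,0,0],"fingers":1},{"dp":[0,0,0.0005],"rotation":[0,0,0],"fingers":1},{"dp":[0,0,0.0005],"rotation":[0,0,0],"fingers":1},{"dp":[0,0,0.0005],"rotation":[0,0,0],"fingers":1},{"dp":[0,0,0.0005],"rotation":[0,0,0],"fingers":1},{"dp":[0,0,0.0005],"rotation":[0,0,0],"fingers":1},{"dp":[0,0,0.0005],"rotation":[0,0,0],"fingers":1},{"dp":[0,0,0.0005],"rotation":[0,0,0],"fingers":1},{"dp":[0,0,0.0005],"rotation":[0,0,0],"fingers":1},{"dp":[0,0,0.0005],"rotation":[0,0,0],"fingers":1},{"dp":[0,0,0.0005],"rotation":[0,0,0],"fingers":1},{"dp":[0,0,0.0005],"rotation":[0,0,0],"fingers":1},{"dp":[0,0,0.0005],"rotation":[0,0,0],"fingers":1},{"dp":[0,0,0.0005],"rotation":[0,0,0],"fingers":1},{"dp":[0,0,0.0005],"rotation":[0,0,0],"fingers":1},{"dp":[0,0,0.0005],"rotation":[0,0,0],"fingers":1},{"dp":[0,0,0.0005],"rotation":[0,0,0],"fingers":1},{"dp":[0,0,0.0005],"rotation":[0,0,0],"fingers":1},{"dp":[0,0,0.0005],"rotation":[0,0,0],"fingers":1}]'
```

```text
clock: 18.85
position: [0.6089, -0.0619, 0.1387]
ee_rot: [2.22, 2.22, 0.006]
force: [-3.8, 0.2, 11.8]
width: 0.173
```

```bash
python3 -m pendant '[{"dp":[0,0,-0.02],"rotation":[0,0,0],"fingers":1},{"dp":[0,0,-0.05],"rotation":[0,0,0],"fingers":1},{"dp":[0.0605,-0.0015,-0.065],"rotation":[0,0,0],"fingers":1},{"dp":[0.0605,-0.0015,-0.065],"rotation":[0,0,0],"fingers":1},{"dp":[0.0605,-0.0015,-0.065],"rotation":[0,0,0],"fingers":1},{"dp":[0.0605,-0.0015,-0.065],"rotation":[0,0,0],"fingers":1}]'
python3 - <<'E'
from h import *
p,r,s=tool(); print(p,yawnow(),s['force'],s['joints'])
im=arm.get_image("wrist"); cv2.imwrite("pics/p_wrist.png",im); crop(im,240,170,480,290,3.3,"pics/p2.png")
im=cv2.imread("pics/n_wrist.png"); crop(im,350,190,570,270,3.6,"pics/p3.png")
E
```

```text
clock: 19.6
position: [0.6066, -0.0029, 0.2032]
ee_rot: [2.222, 2.219, 0.004]
force: [-0.3, -0.6, -1.4]
width: 0.173
[ 0.6066212  -0.00286013  0.20316568] 1.5694148167734374 [-0.32670774 -0.5975078  -1.44466666] [-0.39398621  0.44059725  0.44663108  1.68067015 -0.21288828  1.06548138
  1.68789083]
```

View pics/p2.png

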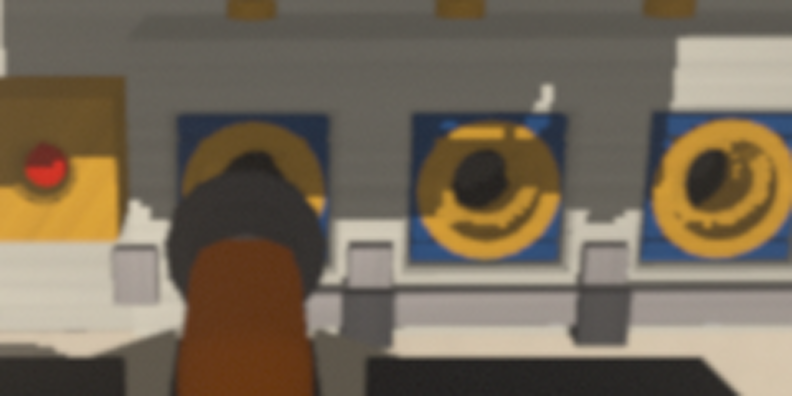

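View pics/p3.png

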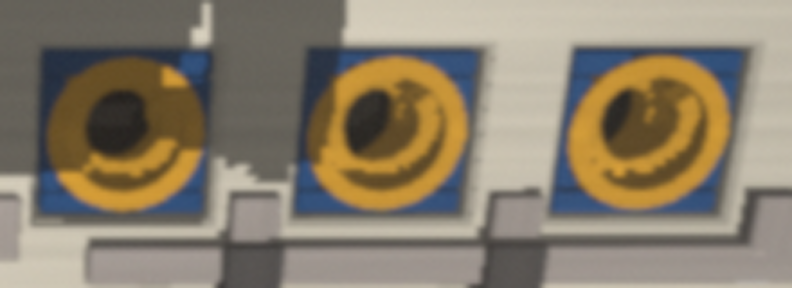

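```bash
python3 - <<'E'
from h import *
print(to((.6078,-.0014,.18),np.pi/2))
E
python3 -m pendant '[{"dp":[0.0015,0.0012,0],"rotation":[0,0,0],"fingers":1},{"dp":[0.0015,0.0012,0.02],"rotation":[0,0,0],"fingers":1},{"dp":[0.0015,0.0012,0.03],"rotation":[0,0,0],"fingers":1},{"dp":[0.0015,0.0012,0.037],"rotation":[0,0,0],"fingers":1},{"dp":[0.0015,0.0012,0.041],"rotation":[0,0,0],"fingers":1},{"dp":[0.0015,0.0012,0.045],"rotation":[0,0,0],"fingers":1},{"dp":[0.0015,0.0012,0.045],"rotation":[0,0,0],"fingers":1}]'
```

```text
[array([0.0015, 0.001 , 0.0233]), array([ 0.003, -0.001, -0.002])]
clock: 20.52
position: [0.608, -0.0013, 0.1582]
ee_rot: [2.222, 2.219, 0.004]
force: [0.2, 0.2, -1.6]
width: 0.172
```

```bash
python3 -m pendant '[{"dp":[0,0,0.001],"rotation":[0,0,0],"fingers":1},{"dp":[0,0,0.002],"rotation":[0,0,0],"fingers":1},{"dp":[0,0,0.003],"rotation":[0,0,0],"fingers":1},{"dp":[0,0,0.003],"rotation":[0,0,0],"fingers":1}]'; python3 -m pendant '[{"dp":[0,0,0.001],"rotation":[0,0,0],"fingers":1},{"dp":[0,0,0.002],"rotation":[0,0,0],"fingers":1},{"dp":[0,0,0.003],"rotation":[0,0,0],"fingers":1},{"dp":[0,0,0.003],"rotation":[0,0,0],"fingers":1}]'
```

```text
clock: 21.02
position: [0.608, -0.0013, 0.1551]
ee_rot: [2.222, 2.219, 0.004]
force: [-0.5, -0.3, -1.2]
width: 0.175
clock: 21.52
position: [0.608, -0.0014, 0.1521]
ee_rot: [2.222, 2.219, 0.004]
force: [-0.8, -0.1, -0.9]
width: 0.17
```

```bash
python3 -m pendant '[{"dp":[0,0,0.001],"rotation":[0,0,0],"fingers":1},{"dp":[0,0,0.0015],"rotation":[0,0,0],"fingers":1},{"dp":[0,0,0.0015],"rotation":[0,0,0],"fingers":1}]'
```

```text
clock: 21.9
position: [0.6083, -0.0014, 0.1518]
ee_rot: [2.222, 2.218, 0.006]
force: [-3.0, 0.3, 9.7]
width: 0.175
```

```bash
python3 -m pendant '[{"dp":[0,0,-0.0022],"rotation":[0,0,0],"fingers":1},{"dp":[0,0,-0.0022],"rotation":[0,0,0],"fingers":1},{"dp":[0,0,-0.0017],"rotation":[0,0,0.12],"fingers":1},{"dp":[0,0,-0.0013],"rotation":[0,0,0.24],"fingers":1},{"dp":[0,0,-0.0008],"rotation":[0,0,0.36],"fingers":1},{"dp":[0,0,-0.0004],"rotation":[0,0,0.48],"fingers":1},{"dp":[0,0,0.0001],"rotation":[0,0,0.6],"fingers":1},{"dp":[0,0,0.0005],"rotation":[0,0,0.72],"fingers":1},{"dp":[0,0,0.001],"rotation":[0,0,0.84],"fingers":1},{"dp":[0,0,0.0014],"rotation":[0,0,0.96],"fingers":1},{"dp":[0,0,0.0019],"rotation":[0,0,1.08],"fingers":1},{"dp":[0,0,0.0019],"rotation":[0,0,1.08],"fingers":1}]'
python3 - <<'E'
from h import *
p,r,s=tool(); print(p,yawnow(),s['force'],s['ft_torque'],s['joints'])
E
```

```text
clock: 23.4
position: [0.6082, -0.0013, 0.1495]
ee_rot: [3.048, 0.762, 0.005]
force: [-0.8, -0.3, -2.4]
width: 0.17
[ 0.60817686 -0.00125584  0.1495155 ] 0.49007695414285657 [-0.81674636 -0.25748607 -2.35827935] [-0.07513828  0.06830869 -0.01702999] [-0.56204224  0.552007    0.71439216  1.75313918 -0.42391594  0.99256647
  0.80465521]
```

```bash
python3 -m pendant '[{"dp":[0,0,0.0004],"rotation":[0,0,0.12],"fingers":1},{"dp":[0,0,0.0006],"rotation":[0,0,0.22],"fingers":1},{"dp":[0,0,0.0006],"rotation":[0,0,0.32],"fingers":1},{"dp":[0,0,0.0006],"rotation":[0,0,0.39],"fingers":1},{"dp":[0,0,0.0006],"rotation":[0,0,0.39],"fingers":1}]'
python3 - <<'E'
from h import *
p,r,s=tool(); print(p,yawnow(),s['force'],s['ft_torque'])
E
```

```text
clock: 24.02
position: [0.608, -0.0016, 0.1493]
ee_rot: [-3.137, -0.161, -0.005]
force: [-3.2, -0.8, 4.9]
width: 0.17
[ 0.60803697 -0.00159052  0.14932211] 0.10267576919348098 [-3.1790849  -0.79854161  4.88814613] [-0.29560066  0.86734925  0.16256226]
```

```bash
python3 -m pendant '[{"dp":[0,0,-0.003],"rotation":[0,0,0],"fingers":1},{"dp":[0,0,-0.006],"rotation":[0,0,0],"fingers":1},{"dp":[0,0,-0.01],"rotation":[0,0,0],"fingers":1},{"dp":[0,0,-0.018],"rotation":[0,0,0],"fingers":1},{"dp":[0,0,-0.03],"rotation":[0,0,0],"fingers":1},{"dp":[0,0,-0.045],"rotation":[0,0,0],"fingers":1},{"dp":[0,0,-0.06],"rotation":[0,0,0],"fingers":1},{"dp":[0,0,-0.08],"rotation":[0,0,0],"fingers":1},{"dp":[0,0,-0.1],"rotation":[0,0,0],"fingers":1},{"dp":[0,0,-0.105],"rotation":[0,0,0],"fingers":1},{"dp":[0,0,-0.105],"rotation":[0,0,0],"fingers":1}]'
python3 - <<'E'
from h import *
p,r,s=tool(); print(p,yawnow(),s['force'],s['ft_torque'])
cv2.imwrite("pics/q_scene.png",arm.get_image("scene"))
im=arm.get_image("top"); crop(im,270,140,450,280,4,"pics/q_top.png")
E
```

```text
clock: 25.4
position: [0.6078, -0.0015, 0.2547]
ee_rot: [-3.137, -0.161, -0.006]
force: [0.4, 0.1, -2.9]
width: 0.174
[ 0.60778502 -0.00147486  0.25467167] 0.10282601196831369 [ 0.42403528  0.1228816  -2.93769286] [-0.09913417  0.04809722 -0.01732297]
```

View pics/q_scene.png

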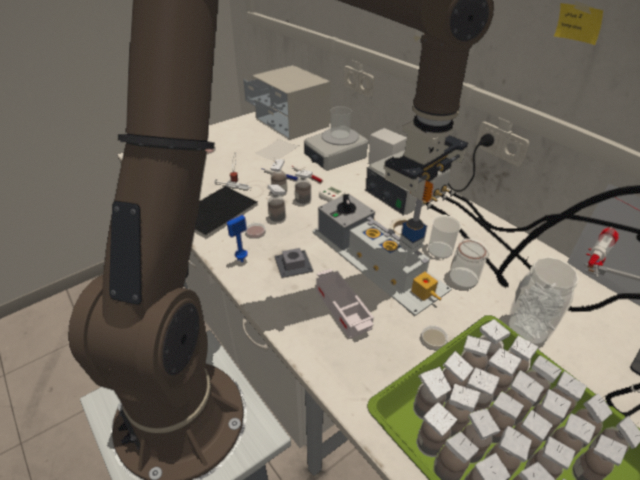

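View pics/q_top.png

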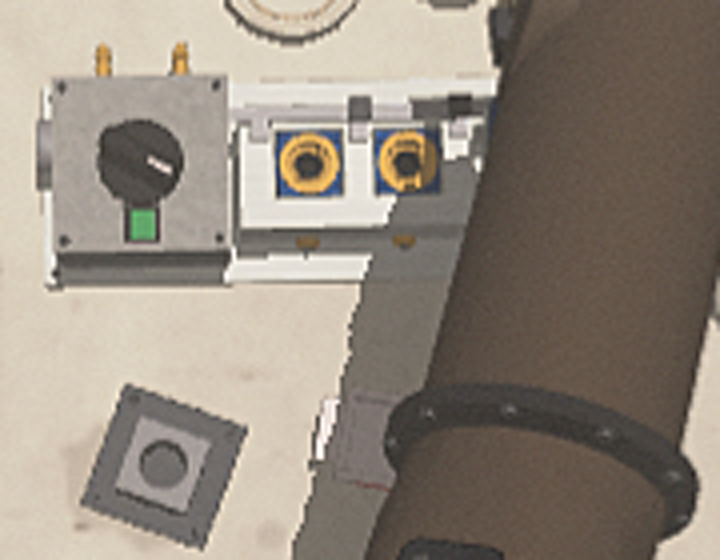

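```bash
python3 - <<'E'
from h import *
print(to((.44,-.07,.255),.1028))
c=lambda x,y:(270+x/4-0.375,140+y/4-0.375)
print('hole',plane('top',c(163,462),.032), 'edge',plane('top',[c(141,462),c(187,462),c(163,440),c(163,485)],.032))
E
```

```text
[array([-0.1735,  0.0511, -0.0017]), array([-0.   , -0.002, -0.   ])]
hole [[0.42378139 0.21721297 0.032     ]] edge [[0.4239799  0.23125679 0.032     ]
 [0.42356561 0.20189553 0.032     ]
 [0.43783402 0.21703942 0.032     ]
 [0.40911353 0.21739386 0.032     ]]
```

```bash
python3 -m pendant '[{"dp":[-0.03,0.01,0],"rotation":[0,0,0],"fingers":1},{"dp":[-0.07,0.02,0],"rotation":[0,0,0],"fingers":1},{"dp":[-0.11,0.03,0],"rotation":[0,0,0],"fingers":1},{"dp":[-0.15,0.045,0],"rotation":[0,0,0],"fingers":1},{"dp":[-0.1735,0.0511,0],"rotation":[0,0,0],"fingers":1},{"dp":[-0.1735,0.0511,0],"rotation":[0,0,0],"fingers":1},{"dp":[-0.1735,0.0511,0],"rotation":[0,0,0],"fingers":1}]'
python3 - <<'E'
from h import *
import pickle
im=arm.get_image("wrist"); cv2.imwrite("pics/r_wrist.png",im); pickle.dump(cam('wrist'),open('cam_r.pkl','wb'))
p,r,s=tool(); print(p,yawnow(),s['joints'])
crop(arm.get_image("top"),270,140,450,280,4,"pics/r_top.png")
E
```

```text
clock: 26.38
position: [0.4405, -0.0695, 0.2533]
ee_rot: [-3.137, -0.162, -0.004]
force: [0.3, 0.3, -3.4]
width: 0.17
[ 0.44069895 -0.06954881  0.25334039] 0.10351815001782622 [-0.85956299  0.13313122  1.03025821  1.9998262  -0.13044244  1.07406521
  0.33243738]
```

View pics/r_wrist.png

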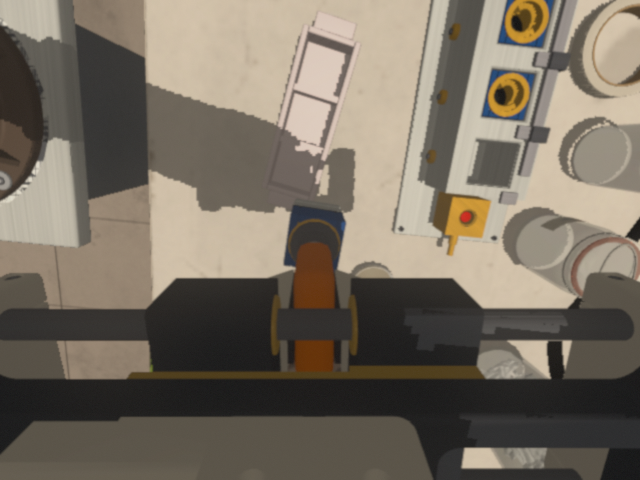

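View pics/r_top.png

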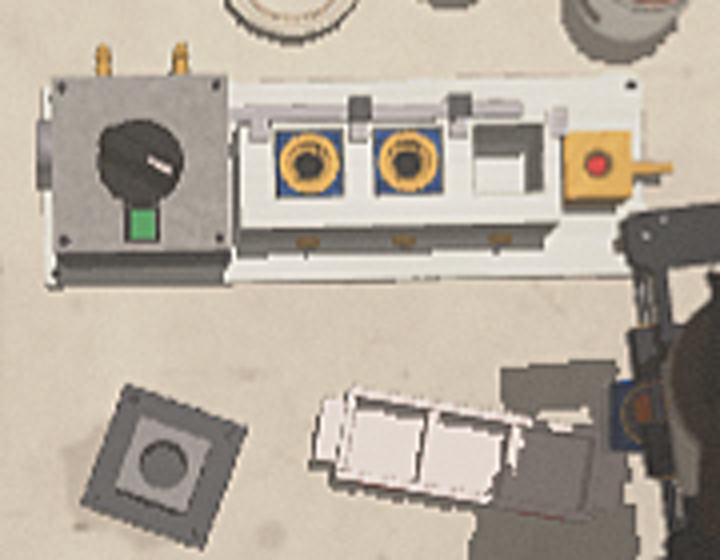

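```bash
python3 - <<'E'
from h import *
im=cv2.imread("pics/r_wrist.png"); a=np.clip(im*1.3,0,255).astype(np.uint8); crop(a,250,0,380,220,2.7,"pics/r2.png")
im=cv2.imread("pics/r_top.png")
cv2.imwrite("pics/r3.png",np.clip(im[360:540,280:640]*1.25,0,255).astype(np.uint8).repeat(2,0).repeat(2,1))
E
```

```text
(no output)
```

View pics/r2.png

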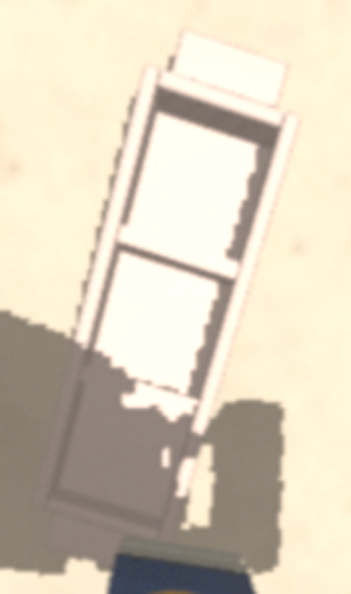

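View pics/r3.png

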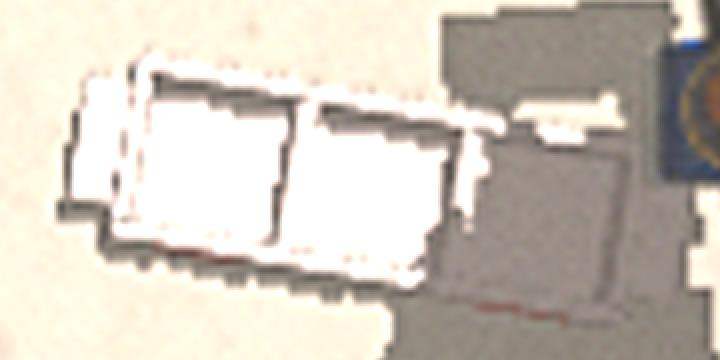

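```bash
python3 - <<'E'
from h import *
import pickle
c=pickle.load(open('cam_r.pkl','rb'))
f=lambda x,y:(250+x/2.7-.3,y/2.7-.3)
P=plane('wrist',[f(150,67),f(297,118),f(165,538),f(43,505)],.042,c); print(P)
print('mean',P.mean(0)); e=P[0]-P[3]; print('len',np.linalg.norm(e),'w',np.linalg.norm(P[0]-P[1]),'yaw L',np.arctan2(-e[0],e[1]))
D=plane('wrist',[f(120,233),f(240,268)],.037,c); d=D[1]-D[0]; print('div',D.mean(0),'yaw',np.arctan2(d[1],d[0]))
P1=plane('wrist',[f(152,90),f(283,120),f(240,262),f(122,228)],.040,c);print('pocket1 (y+53)',P1.mean(0))
# right edge
e=plane('wrist',[f(297,118),f(200,430)],.042,c); v=e[0]-e[1]; print('yaw R',np.arctan2(-v[0],v[1]))
g=lambda x,y:(270+(280+x/2)/4-.375,140+(360+y/2)/4-.375)
T=plane('top',[g(135,65),g(110,235),g(610,318)],.042); print('top',T,'ctr',(T[0]+T[2])/2); v=T[1]-T[2]; print(np.arctan2(-v[0],v[1]))
DD=plane('top',[g(297,100),g(272,245)],.037); print('div top',DD.mean(0))
E
```

```text
[[ 0.41491912  0.10712426  0.042     ]
 [ 0.46914998  0.09642101  0.042     ]
 [ 0.43710686 -0.06026953  0.042     ]
 [ 0.3870595  -0.05198121  0.042     ]]
mean [0.42705886 0.02282363 0.042     ]
len 0.16152618649359954 w 0.05527698452568841 yaw L -0.17334426556146743
div [0.43194398 0.04861507 0.037     ] yaw -0.16139563850617064
pocket1 (y+53) [0.43621586 0.07415909 0.04      ]
yaw R -0.19828101772499965
top [[ 0.46583228  0.09927552  0.042     ]
 [ 0.41201544  0.10818002  0.042     ]
 [ 0.38378865 -0.04860383  0.042     ]] ctr [0.42481046 0.02533585 0.042     ]
-0.17812819485095874
div top [0.43131496 0.05224986 0.037     ]
```

```bash
python3 - <<'E'
from h import *
print(to((.4175,-.028,.19),-.075))
E
```

```text
[array([-0.0189, -0.0439,  0.0632]), array([ 0.   , -0.002,  0.178])]
```

```bash
python3 -m pendant '[{"dp":[-0.009,-0.02,0],"rotation":[0,-0.002,0.08],"fingers":1},{"dp":[-0.0189,-0.0439,0.01],"rotation":[0,-0.002,0.178],"fingers":1},{"dp":[-0.0189,-0.0439,0.035],"rotation":[0,-0.002,0.178],"fingers":1},{"dp":[-0.0189,-0.0439,0.055],"rotation":[0,-0.002,0.178],"fingers":1},{"dp":[-0.0189,-0.0439,0.062],"rotation":[0,-0.002,0.178],"fingers":1},{"dp":[-0.0189,-0.0439,0.062],"rotation":[0,-0.002,0.178],"fingers":1},{"dp":[-0.0189,-0.0439,0.062],"rotation":[0,-0.002,0.178],"fingers":1}]'
python3 - <<'E'
from h import *
import pickle
im=arm.get_image("wrist"); cv2.imwrite("pics/s_wrist.png",im); pickle.dump(cam('wrist'),open('cam_s.pkl','wb'))
p,r,s=tool(); print(p,yawnow(),s['force'])
crop(im,240,60,400,300,2.4,"pics/s2.png")
crop(arm.get_image("scene"),280,220,440,360,4.5,"pics/s3.png")
E
```

```text
clock: 27.35
position: [0.4181, -0.0281, 0.1918]
ee_rot: [3.139, -0.118, 0.002]
force: [-0.2, -0.4, -2.8]
width: 0.169
[ 0.41807014 -0.0280586   0.19183256] -0.07473048662603794 [-0.83968546  0.14896595 -2.38535258]
```

View pics/s_wrist.png

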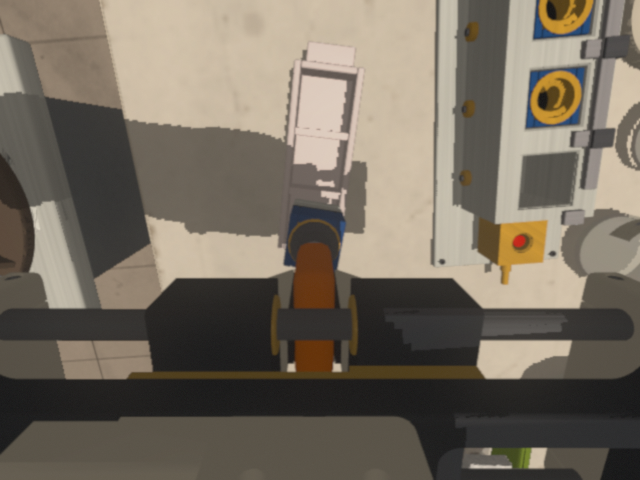

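View pics/s3.png

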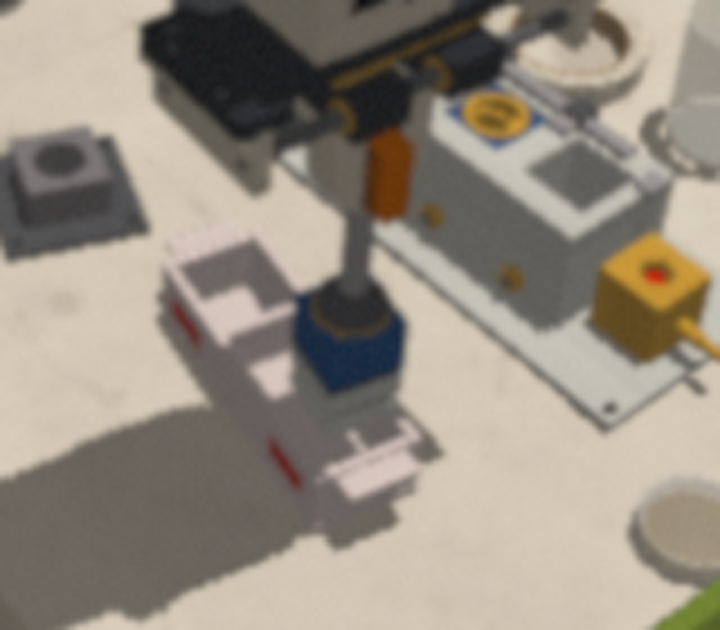

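View pics/s2.png

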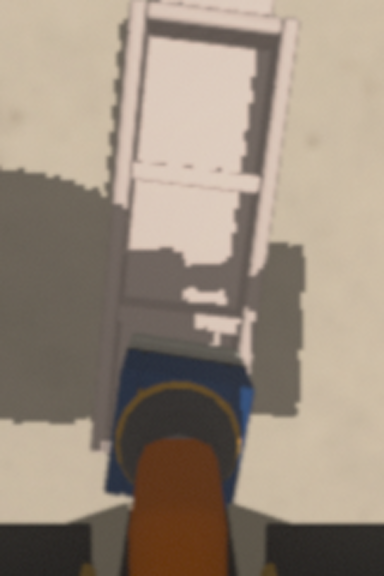

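```bash
python3 - <<'E'
from h import *
import pickle
c=pickle.load(open('cam_s.pkl','rb'))
im=cv2.imread("pics/s_wrist.png"); a=np.clip(im[140:240,270:370].astype(float)*1.8,0,255).astype(np.uint8)
cv2.imwrite("pics/s4.png",cv2.resize(a,None,fx=6,fy=6,interpolation=cv2.INTER_CUBIC))
f=lambda x,y:(240+x/2.4-.3,60+y/2.4-.3)
u=np.array([.176,.984])
D=plane('wrist',[f(134,171),f(261,184)],.037,c); print(D,D.mean(0)[:2]-.0265*u)
# side walls outer at z .042 : left wall outer/inner, right
L=plane('wrist',[f(128,10),f(92,450)],.042,c); Rr=plane('wrist',[f(299,20),f(252,272)],.042,c)
for q in (L,Rr): 
  v=q[0]-q[1]; print(q,'yaw',np.arctan2(-v[0],v[1]))
T=plane('wrist',[f(128,10),f(299,25)],.042,c); print('end',T.mean(0)[:2]-.0825*u)
print('perp offs', [(q.mean(0)[:2]-[.4268,.0242])@np.array([.984,-.176]) for q in (L,Rr)])
E
```

```text
[[0.40862628 0.05247515 0.037     ]
 [0.45479506 0.04439751 0.037     ]] [0.42704667 0.02236033]
[[ 0.41157272  0.10503902  0.042     ]
 [ 0.3828043  -0.05148731  0.042     ]] yaw -0.18176427364274395
[[0.46992151 0.09749887 0.042     ]
 [0.44944981 0.01320558 0.042     ]] yaw -0.2382500562718387
end [0.42619953 0.01930369]
perp offs [np.float64(-0.029591057044727982), np.float64(0.026876703105216466)]
```

View pics/s4.png

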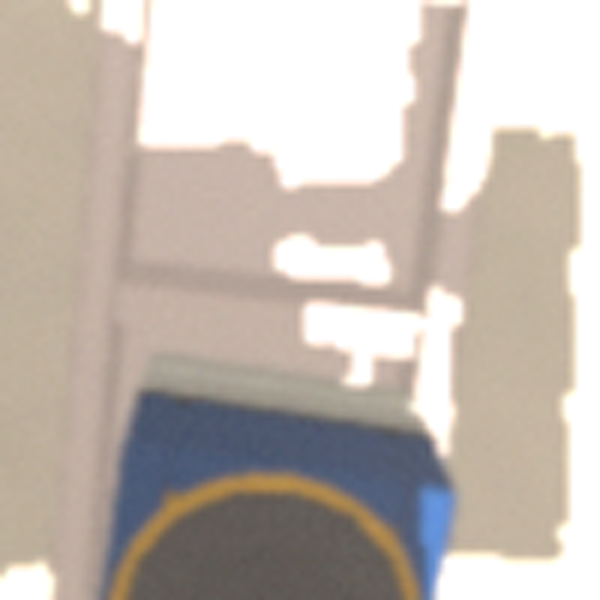

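```bash
python3 - <<'E'
from h import *
import pickle
c=pickle.load(open('cam_s.pkl','rb')); u=np.array([.176,.984])
f=lambda x,y:(270+x/6-.4,140+y/6-.4)
D=plane('wrist',[f(120,298),f(425,322)],.037,c); print(D,D.mean(0)[:2]+.0265*u)
# left wall inner edge, right inner edge, z .042
L=plane('wrist',[f(132,150),f(110,420)],.042,c); Rr=plane('wrist',[f(430,150),f(408,380)],.006,c); print(L,Rr)
for q in L: print((q[:2]-[.4268,.023])@np.array([.984,-.176]))
E
```

```text
[[ 0.39856228  0.00179651  0.037     ]
 [ 0.44499936 -0.00543076  0.037     ]] [0.42644482 0.02425888]
[[ 0.40281391  0.02415709  0.042     ]
 [ 0.39566172 -0.01605531  0.042     ]] [[ 0.4494746   0.0181066   0.006     ]
 [ 0.44367202 -0.02002949  0.006     ]]
-0.023805956034178715
-0.023766328267581772
```

```bash
python3 -m pendant '[{"dp":[-0.0006,0.0005,0.006],"rotation":[0,0,0],"fingers":1},{"dp":[-0.0006,0.0005,0.014],"rotation":[0,0,0],"fingers":1},{"dp":[-0.0006,0.0005,0.022],"rotation":[0,0,0],"fingers":1},{"dp":[-0.0006,0.0005,0.022],"rotation":[0,0,0],"fingers":1}]'; python3 -m pendant '[{"dp":[0,0,0.007],"rotation":[0,0,0],"fingers":1},{"dp":[0,0,0.014],"rotation":[0,0,0],"fingers":1},{"dp":[0,0,0.021],"rotation":[0,0,0],"fingers":1},{"dp":[0,0,0.024],"rotation":[0,0,0],"fingers":1},{"dp":[0,0,0.024],"rotation":[0,0,0],"fingers":1}]'
python3 - <<'E'
from h import *
p,r,s=tool(); print(p,yawnow(),s['force'],s['ft_torque'])
crop(arm.get_image("scene"),280,220,440,360,4.5,"pics/t3.png")
E
```

```text
clock: 27.95
position: [0.4168, -0.0286, 0.1691]
ee_rot: [3.139, -0.118, -0.0]
force: [0.3, 0.2, -2.7]
width: 0.171
clock: 28.58
position: [0.4167, -0.0287, 0.1452]
ee_rot: [3.139, -0.118, -0.001]
force: [-2.3, 0.3, 4.8]
width: 0.169
[ 0.41666582 -0.02869238  0.1451982 ] -0.07535550377957788 [-2.30756204  0.3243581   4.81329939] [-0.02162281  0.88746905  0.00522006]
```

View pics/t3.png

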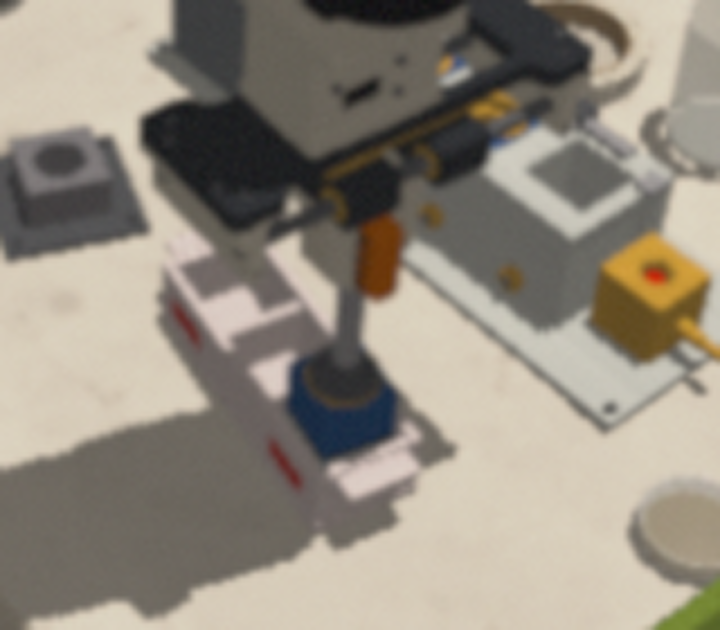

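```bash
python3 -m pendant '[{"dp":[0,0,0.0005],"rotation":[0,0,-0.1],"fingers":1},{"dp":[0,0,0.0005],"rotation":[0,0,-0.2],"fingers":1},{"dp":[0,0,0.0],"rotation":[0,0,-0.3],"fingers":1},{"dp":[0,0,-0.0004],"rotation":[0,0,-0.42],"fingers":1},{"dp":[0,0,-0.0009],"rotation":[0,0,-0.54],"fingers":1},{"dp":[0,0,-0.0013],"rotation":[0,0,-0.66],"fingers":1},{"dp":[0,0,-0.0018],"rotation":[0,0,-0.78],"fingers":1},{"dp":[0,0,-0.0022],"rotation":[0,0,-0.9],"fingers":1},{"dp":[0,0,-0.0022],"rotation":[0,0,-0.9],"fingers":1}]'
python3 - <<'E'
from h import *
import pickle
p,r,s=tool(); print(p,yawnow(),s['force'],s['ft_torque'])
im=arm.get_image("wrist"); cv2.imwrite("pics/u_wrist.png",im)
E
```

```text
clock: 29.75
position: [0.4168, -0.0288, 0.1474]
ee_rot: [-2.879, -1.258, 0.001]
force: [-0.8, -0.1, -1.9]
width: 0.172
[ 0.41678043 -0.02878383  0.14743477] 0.8237511087507954 [-0.80061838 -0.07160119 -1.86446328] [-0.01536296  0.02543816 -0.02085445]
```

View pics/u_wrist.png

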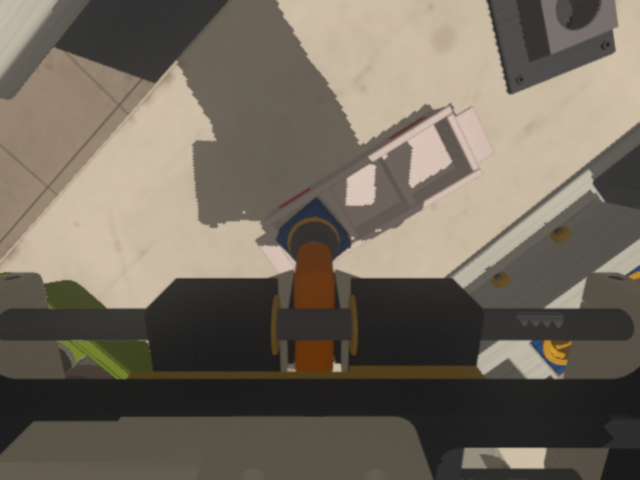

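```bash
python3 -m pendant '[{"dp":[0,0,-0.0004],"rotation":[0,0,-0.12],"fingers":1},{"dp":[0,0,-0.0009],"rotation":[0,0,-0.24],"fingers":1},{"dp":[0,0,-0.0013],"rotation":[0,0,-0.36],"fingers":1},{"dp":[0,0,-0.0018],"rotation":[0,0,-0.48],"fingers":1},{"dp":[0,0,-0.0022],"rotation":[0,0,-0.6],"fingers":1},{"dp":[0,0,-0.0024],"rotation":[0,0,-0.7],"fingers":1},{"dp":[0,0,-0.0024],"rotation":[0,0,-0.7],"fingers":1}]'
python3 -m pendant '[{"dp":[0,0,-0.003],"rotation":[0,0,0],"fingers":1},{"dp":[0,0,-0.006],"rotation":[0,0,0],"fingers":1},{"dp":[0,0,-0.006],"rotation":[0,0,0],"fingers":1}]'
python3 - <<'E'
from h import *
p,r,s=tool(); print(p,yawnow(),s['force'],s['ft_torque'])
crop(arm.get_image("scene"),280,220,440,360,4.5,"pics/v3.png")
E
```

```text
clock: 30.68
position: [0.4168, -0.0288, 0.1498]
ee_rot: [-2.278, -2.163, 0.001]
force: [0.8, -0.1, -1.3]
width: 0.169
clock: 31.05
position: [0.4171, -0.0288, 0.1561]
ee_rot: [-2.279, -2.162, -0.0]
force: [-0.3, -0.1, -1.3]
width: 0.172
[ 0.4170926  -0.02875655  0.15609635] 1.518156936056282 [-0.33284733 -0.14216047 -1.2562026 ] [ 0.05921286 -0.03778183 -0.01844342]
```

View pics/v3.png

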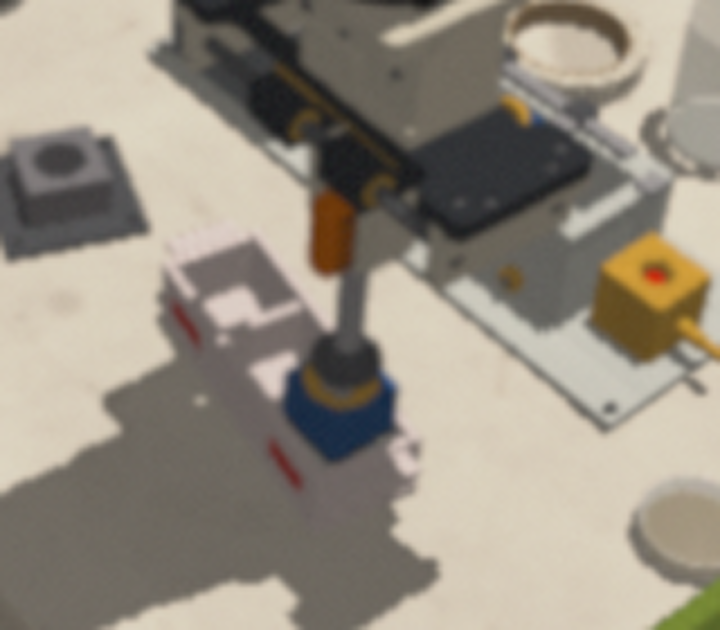

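```bash
python3 -m pendant '[{"dp":[0,0,-0.015],"rotation":[0,0,0],"fingers":1},{"dp":[0,0,-0.04],"rotation":[0,0,0],"fingers":1},{"dp":[0,0,-0.065],"rotation":[0,0,0],"fingers":1},{"dp":[0,0,-0.065],"rotation":[0,0,0],"fingers":1}]'
python3 - <<'E'
from h import *
p,r,s=tool(); print(p,yawnow(),s['force'])
print(to((.6078,.0606,.205),np.pi/2))
E
```

```text
clock: 31.6
position: [0.418, -0.0286, 0.2221]
ee_rot: [2.278, 2.162, 0.005]
force: [0.4, 1.2, -1.5]
width: 0.174
[ 0.41803292 -0.02861396  0.22213914] 1.5183471578008099 [ 0.43891239  1.17172671 -1.53136065]
[array([0.099 , 0.1848, 0.0178]), array([ 0.003, -0.001, -0.052])]
```

```bash
python3 -m pendant '[{"dp":[0.025,0.045,0],"rotation":[0,0,-0.02],"fingers":1},{"dp":[0.05,0.09,0],"rotation":[0.003,-0.001,-0.052],"fingers":1},{"dp":[0.075,0.14,0],"rotation":[0.003,-0.001,-0.052],"fingers":1},{"dp":[0.095,0.175,0],"rotation":[0.003,-0.001,-0.052],"fingers":1},{"dp":[0.099,0.1848,0.01],"rotation":[0.003,-0.001,-0.052],"fingers":1},{"dp":[0.099,0.1848,0.018],"rotation":[0.003,-0.001,-0.052],"fingers":1},{"dp":[0.099,0.1848,0.018],"rotation":[0.003,-0.001,-0.052],"fingers":1},{"dp":[0.099,0.1848,0.018],"rotation":[0.003,-0.001,-0.052],"fingers":1}]'
python3 - <<'E'
from h import *
p,r,s=tool(); print(p,yawnow(),s['force'])
print(to((.6078,.0606,.158),np.pi/2))
im=arm.get_image("wrist"); crop(im,240,170,440,290,3.8,"pics/w2.png")
c=cam('wrist')
for z in (.0236,.030): print((proj('wrist',p+[0,0,z-.099],c)[0]-[240,170])*3.8)
crop(arm.get_image("top"),270,140,450,280,4,"pics/w_top.png")
E
```

```text
clock: 32.6
position: [0.6071, 0.0598, 0.2052]
ee_rot: [-2.223, -2.219, -0.001]
force: [-0.5, 0.8, -2.2]
width: 0.17
[0.60713614 0.05984938 0.20517067] 1.569265281391643 [-0.47359818  0.75605343 -2.16673777]
[array([0.0007, 0.0007, 0.0472]), array([-0.   , -0.001, -0.002])]
[283.42608681 281.23293488]
[283.49037095 291.48954105]
```

View pics/w2.png

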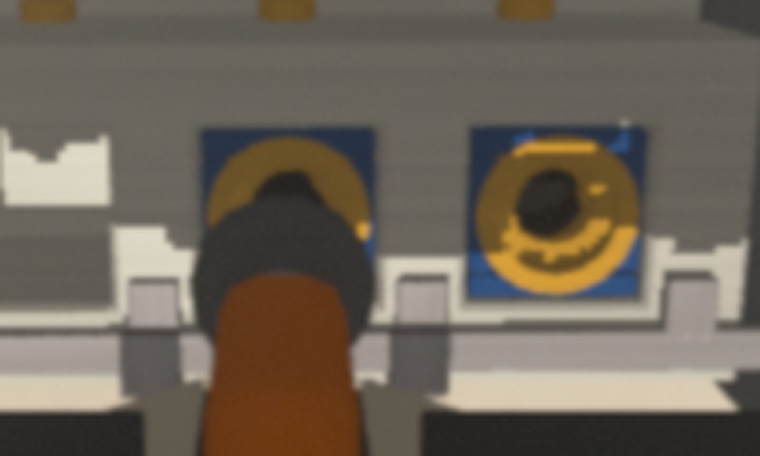

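View pics/w_top.png

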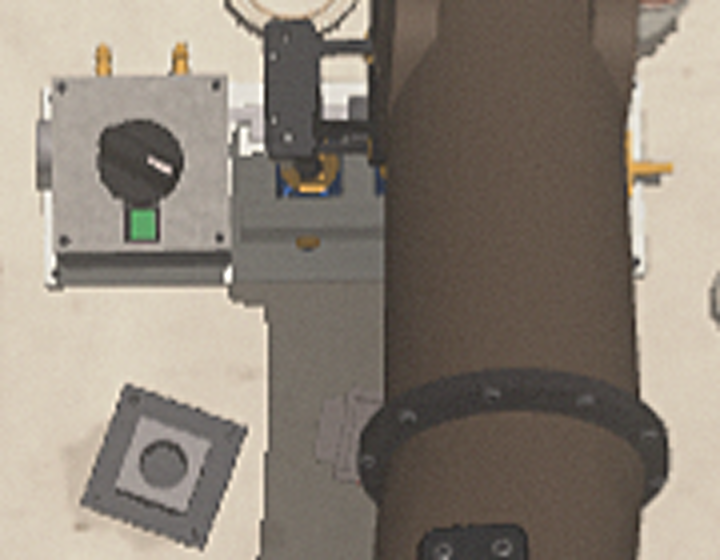

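```bash
python3 -m pendant '[{"dp":[0.0009,0.0007,0.015],"rotation":[0,0,0],"fingers":1},{"dp":[0.0009,0.0007,0.03],"rotation":[0,0,0],"fingers":1},{"dp":[0.0009,0.0007,0.038],"rotation":[0,0,0],"fingers":1},{"dp":[0.0009,0.0007,0.043],"rotation":[0,0,0],"fingers":1},{"dp":[0.0009,0.0007,0.047],"rotation":[0,0,0],"fingers":1},{"dp":[0.0009,0.0007,0.047],"rotation":[0,0,0],"fingers":1}]'; python3 -m pendant '[{"dp":[0,0,0.002],"rotation":[0,0,0],"fingers":1},{"dp":[0,0,0.004],"rotation":[0,0,0],"fingers":1},{"dp":[0,0,0.006],"rotation":[0,0,0],"fingers":1},{"dp":[0,0,0.007],"rotation":[0,0,0],"fingers":1},{"dp":[0,0,0.007],"rotation":[0,0,0],"fingers":1}]'
```

```text
clock: 33.45
position: [0.6083, 0.0612, 0.1583]
ee_rot: [-2.223, -2.22, -0.001]
force: [-0.4, 0.5, -1.6]
width: 0.171
clock: 34.08
position: [0.6085, 0.0611, 0.1518]
ee_rot: [2.223, 2.22, 0.002]
force: [-1.7, 0.4, 3.2]
width: 0.172
```

Rests on the lugs at TCP z 0.152, as before. Screwing in.

```bash
python3 -m pendant '[{"dp":[0,0,-0.0022],"rotation":[0,0,0],"fingers":1},{"dp":[0,0,-0.0022],"rotation":[0,0,0],"fingers":1},{"dp":[0,0,-0.0017],"rotation":[0,0,0.12],"fingers":1},{"dp":[0,0,-0.0013],"rotation":[0,0,0.24],"fingers":1},{"dp":[0,0,-0.0008],"rotation":[0,0,0.36],"fingers":1},{"dp":[0,0,-0.0004],"rotation":[0,0,0.48],"fingers":1},{"dp":[0,0,0.0001],"rotation":[0,0,0.6],"fingers":1},{"dp":[0,0,0.0005],"rotation":[0,0,0.72],"fingers":1},{"dp":[0,0,0.001],"rotation":[0,0,0.84],"fingers":1},{"dp":[0,0,0.0014],"rotation":[0,0,0.96],"fingers":1},{"dp":[0,0,0.0019],"rotation":[0,0,1.08],"fingers":1},{"dp":[0,0,0.0023],"rotation":[0,0,1.2],"fingers":1},{"dp":[0,0,0.0025],"rotation":[0,0,1.3],"fingers":1},{"dp":[0,0,0.0025],"rotation":[0,0,1.4],"fingers":1},{"dp":[0,0,0.0025],"rotation":[0,0,1.47],"fingers":1},{"dp":[0,0,0.0025],"rotation":[0,0,1.47],"fingers":1}]'
python3 - <<'E'
from h import *
p,r,s=tool(); print(p,yawnow(),s['force'],s['ft_torque'],s['joints'])
E
```

```text
clock: 36.08
position: [0.6079, 0.0611, 0.1493]
ee_rot: [-3.137, -0.158, 0.0]
force: [-3.9, -0.9, 4.2]
width: 0.171
[0.60793534 0.06110118 0.14930229] 0.10047461322437548 [-3.89646509 -0.92671946  4.17116446] [-0.21059204  1.22524128  0.16001245] [-0.77175702  0.62533785  0.9161363   1.75121087 -0.56499213  1.05207373
  0.44608107]
```

```bash
python3 -m pendant '[{"dp":[0,0,-0.003],"rotation":[0,0,0],"fingers":1},{"dp":[0,0,-0.006],"rotation":[0,0,0],"fingers":1},{"dp":[0,0,-0.01],"rotation":[0,0,0],"fingers":1},{"dp":[0,0,-0.018],"rotation":[0,0,0],"fingers":1},{"dp":[0,0,-0.03],"rotation":[0,0,0],"fingers":1},{"dp":[0,0,-0.045],"rotation":[0,0,0],"fingers":1},{"dp":[0,0,-0.06],"rotation":[0,0,0],"fingers":1},{"dp":[0,0,-0.08],"rotation":[0,0,0],"fingers":1},{"dp":[0,0,-0.1],"rotation":[0,0,0],"fingers":1},{"dp":[0,0,-0.105],"rotation":[0,0,0],"fingers":1},{"dp":[0,0,-0.105],"rotation":[0,0,0],"fingers":1}]'
python3 - <<'E'
from h import *
p,r,s=tool(); print(p,yawnow(),s['force'],s['joints'])
cv2.imwrite("pics/x_wrist.png",arm.get_image("wrist"))
cv2.imwrite("pics/x_scene.png",arm.get_image("scene")[150:400,200:520].repeat(2,0).repeat(2,1))
print(to((.4268,.0242,.255),-.075))
E
```

```text
clock: 37.45
position: [0.6081, 0.0612, 0.2547]
ee_rot: [-3.136, -0.158, -0.001]
force: [0.6, 0.3, -4.1]
width: 0.174
[0.60813036 0.06115015 0.25467883] 0.10055208819701278 [ 0.63269232  0.25700598 -4.11389209] [-0.82292488  0.52845951  0.9974713   1.62161735 -0.46446057  1.24792205
  0.36383005]
[array([-0.1836,  0.0187, -0.0011]), array([-0.001,  0.001,  0.176])]
```

View pics/x_scene.png

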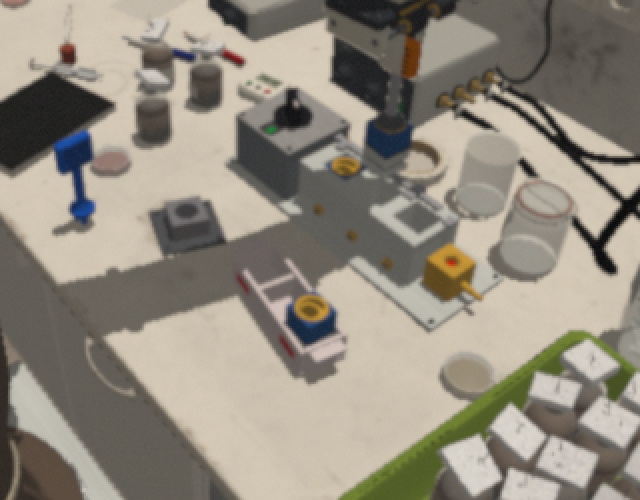

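```bash
python3 -m pendant '[{"dp":[-0.03,0.003,0],"rotation":[0,0,0.05],"fingers":1},{"dp":[-0.07,0.007,0],"rotation":[0,0,0.1],"fingers":1},{"dp":[-0.11,0.011,0],"rotation":[0,0,0.15],"fingers":1},{"dp":[-0.15,0.015,0],"rotation":[0,0,0.176],"fingers":1},{"dp":[-0.175,0.0185,0.01],"rotation":[0,0,0.176],"fingers":1},{"dp":[-0.1836,0.0192,0.03],"rotation":[0,0,0.176],"fingers":1},{"dp":[-0.1836,0.0192,0.05],"rotation":[0,0,0.176],"fingers":1},{"dp":[-0.1836,0.0192,0.06],"rotation":[0,0,0.176],"fingers":1},{"dp":[-0.1836,0.0192,0.06],"rotation":[0,0,0.176],"fingers":1}]'
python3 - <<'E'
from h import *
import pickle
im=arm.get_image("wrist"); cv2.imwrite("pics/y_wrist.png",im); pickle.dump(cam('wrist'),open('cam_y.pkl','wb'))
p,r,s=tool(); print(p,yawnow(),s['force'])
crop(np.clip(im*1.4,0,255).astype(np.uint8),250,110,390,300,3.1,"pics/y2.png")
crop(arm.get_image("scene"),280,220,440,360,4.5,"pics/y3.png")
E
```

```text
clock: 38.67
position: [0.4264, 0.0233, 0.1935]
ee_rot: [3.139, -0.12, -0.004]
force: [0.0, -0.1, -2.8]
width: 0.173
[0.42690081 0.0233154  0.1939983 ] -0.07631997791870979 [-0.32115501 -1.12709378 -2.74061663]
```

View pics/y2.png

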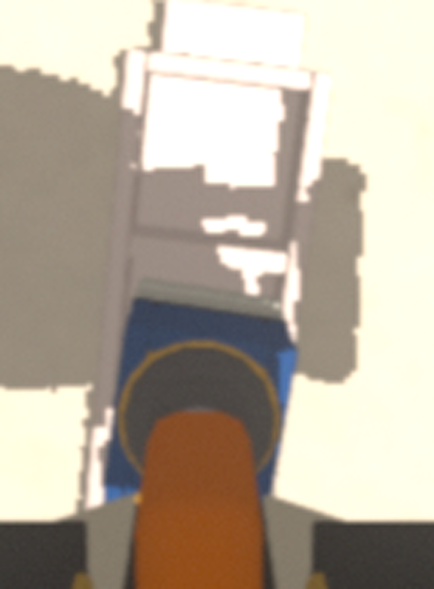

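View pics/y3.png

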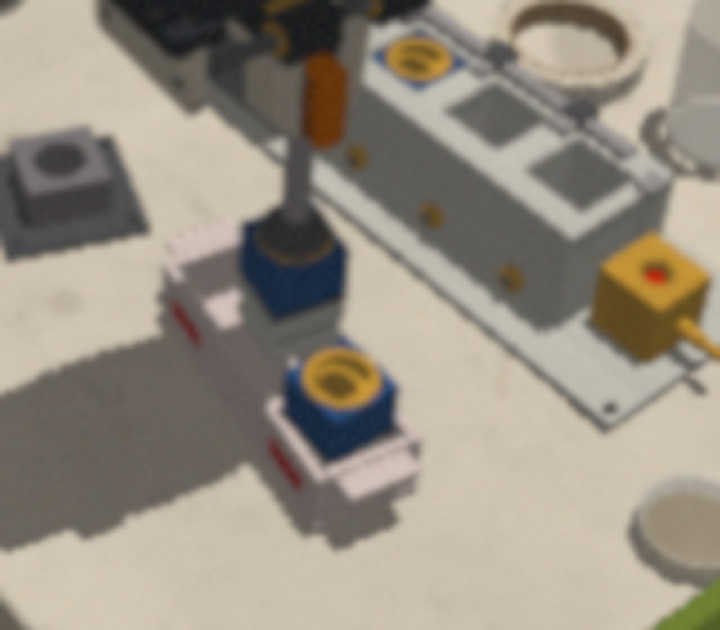

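```bash
python3 - <<'E'
from h import *
import pickle
c=pickle.load(open('cam_y.pkl','rb')); u=np.array([.176,.984])
f=lambda x,y:(250+x/3.1-.3,110+y/3.1-.3)
D=plane('wrist',[f(133,240),f(292,255)],.037,c); print(D,D.mean(0)[:2]-.0265*u)
E=plane('wrist',[f(135,62),f(325,80)],.042,c); print(E.mean(0)[:2]-.0795*u, E)
L=plane('wrist',[f(122,52),f(85,490)],.042,c); v=L[0]-L[1]; print(np.arctan2(-v[0],v[1]), (L.mean(0)[:2]-[.4268,.0235])@np.array([.984,-.176]))
E
```

```text
[[0.40977871 0.05464288 0.037     ]
 [0.45683084 0.0465124  0.037     ]] [0.42864077 0.02450164]
[0.42789175 0.02224141] [[0.41540714 0.10494933 0.042     ]
 [0.46836035 0.09598949 0.042     ]]
-0.18527983091716194 -0.029935108370196927
```

```bash
python3 -m pendant '[{"dp":[0.0003,-0.0003,0.008],"rotation":[0,0,0],"fingers":1},{"dp":[0.0003,-0.0003,0.016],"rotation":[0,0,0],"fingers":1},{"dp":[0.0003,-0.0003,0.024],"rotation":[0,0,0],"fingers":1},{"dp":[0.0003,-0.0003,0.024],"rotation":[0,0,0],"fingers":1}]'; python3 -m pendant '[{"dp":[0,0,0.007],"rotation":[0,0,0],"fingers":1},{"dp":[0,0,0.014],"rotation":[0,0,0],"fingers":1},{"dp":[0,0,0.021],"rotation":[0,0,0],"fingers":1},{"dp":[0,0,0.0245],"rotation":[0,0,0],"fingers":1},{"dp":[0,0,0.0245],"rotation":[0,0,0],"fingers":1}]'
```

```text
clock: 39.28
position: [0.427, 0.0235, 0.1696]
ee_rot: [3.139, -0.12, -0.003]
force: [-0.2, 0.1, -2.9]
width: 0.171
clock: 39.9
position: [0.4268, 0.0234, 0.1452]
ee_rot: [3.139, -0.121, -0.004]
force: [-2.9, -0.3, 4.0]
width: 0.169
```

Seated at the same height (0.1452), so unscrewing.

```bash
python3 -m pendant '[{"dp":[0,0,0.0005],"rotation":[0,0,-0.1],"fingers":1},{"dp":[0,0,0.0005],"rotation":[0,0,-0.2],"fingers":1},{"dp":[0,0,0.0],"rotation":[0,0,-0.3],"fingers":1},{"dp":[0,0,-0.0004],"rotation":[0,0,-0.42],"fingers":1},{"dp":[0,0,-0.0009],"rotation":[0,0,-0.54],"fingers":1},{"dp":[0,0,-0.0013],"rotation":[0,0,-0.66],"fingers":1},{"dp":[0,0,-0.0018],"rotation":[0,0,-0.78],"fingers":1},{"dp":[0,0,-0.0022],"rotation":[0,0,-0.9],"fingers":1},{"dp":[0,0,-0.0026],"rotation":[0,0,-1.02],"fingers":1},{"dp":[0,0,-0.0031],"rotation":[0,0,-1.14],"fingers":1},{"dp":[0,0,-0.0035],"rotation":[0,0,-1.26],"fingers":1},{"dp":[0,0,-0.004],"rotation":[0,0,-1.38],"fingers":1},{"dp":[0,0,-0.0044],"rotation":[0,0,-1.5],"fingers":1},{"dp":[0,0,-0.0046],"rotation":[0,0,-1.6],"fingers":1},{"dp":[0,0,-0.0046],"rotation":[0,0,-1.6],"fingers":1}]'
python3 -m pendant '[{"dp":[0,0,-0.003],"rotation":[0,0,0],"fingers":1},{"dp":[0,0,-0.006],"rotation":[0,0,0],"fingers":1},{"dp":[0,0,-0.006],"rotation":[0,0,0],"fingers":1}]'
python3 - <<'E'
from h import *
p,r,s=tool(); print(p,yawnow(),s['force'],s['ft_torque'])
crop(arm.get_image("scene"),280,220,440,360,4.5,"pics/z3.png")
E
```

```text
clock: 41.78
position: [0.4271, 0.0232, 0.1499]
ee_rot: [-2.274, -2.166, 0.002]
force: [0.2, -0.3, -1.4]
width: 0.173
clock: 42.15
position: [0.4274, 0.0233, 0.1562]
ee_rot: [-2.274, -2.165, 0.001]
force: [0.3, 0.2, -2.1]
width: 0.174
[0.42735317 0.02332037 0.15619276] 1.5215945601443948 [ 0.32460048  0.15937874 -2.05993894] [ 0.02547422 -0.00262863 -0.04771272]
```

View pics/z3.png

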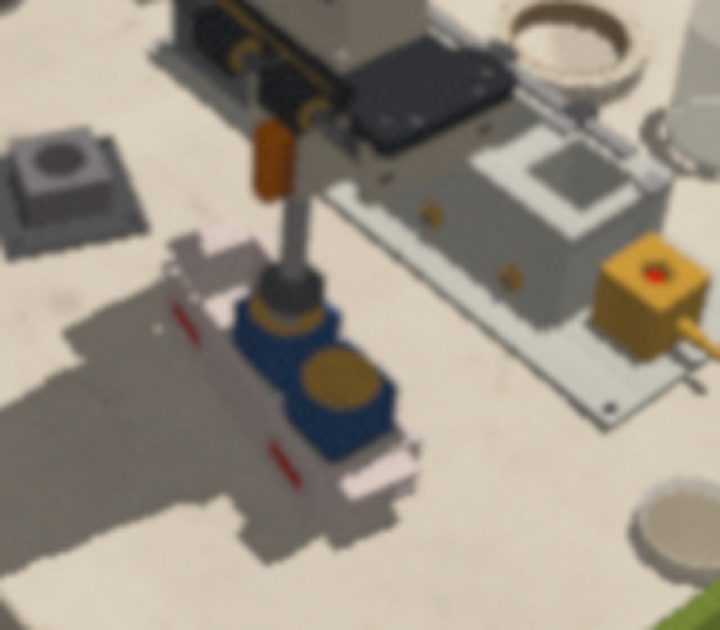

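```bash
python3 -m pendant '[{"dp":[0,0,-0.015],"rotation":[0,0,0],"fingers":1},{"dp":[0,0,-0.04],"rotation":[0,0,0],"fingers":1},{"dp":[0,0,-0.065],"rotation":[0,0,0],"fingers":1},{"dp":[0,0,-0.065],"rotation":[0,0,0],"fingers":1}]'
python3 - <<'E'
from h import *
p,r,s=tool(); print(p,yawnow(),s['force'])
print(to((.6078,.1228,.205),np.pi/2))
E
```

```text
clock: 42.7
position: [0.4284, 0.0236, 0.2222]
ee_rot: [-2.275, -2.166, -0.003]
force: [0.4, -0.2, -1.1]
width: 0.173
[0.42841218 0.02355321 0.22224844] 1.521930732898115 [ 0.41590999 -0.16012182 -1.14725687]
[array([0.1079, 0.1743, 0.0176]), array([ 0.001, -0.002, -0.049])]
```

```bash
python3 -m pendant '[{"dp":[0.025,0.04,0],"rotation":[0,0,-0.02],"fingers":1},{"dp":[0.05,0.082,0],"rotation":[0.001,-0.002,-0.049],"fingers":1},{"dp":[0.078,0.128,0],"rotation":[0.001,-0.002,-0.049],"fingers":1},{"dp":[0.1,0.162,0],"rotation":[0.001,-0.002,-0.049],"fingers":1},{"dp":[0.1085,0.175,0.01],"rotation":[0.001,-0.002,-0.049],"fingers":1},{"dp":[0.1085,0.175,0.018],"rotation":[0.001,-0.002,-0.049],"fingers":1},{"dp":[0.1085,0.175,0.018],"rotation":[0.001,-0.002,-0.049],"fingers":1},{"dp":[0.1085,0.175,0.018],"rotation":[0.001,-0.002,-0.049],"fingers":1}]'
python3 - <<'E'
from h import *
p,r,s=tool(); print(p,yawnow(),s['force'],s['joints'])
print(to((.608,.1228,.158),np.pi/2))
im=arm.get_image("wrist"); crop(im,220,170,420,290,3.8,"pics/aa2.png")
c=cam('wrist')
for z in (.0236,.030): print((proj('wrist',p+[0,0,z-.099],c)[0]-[220,170])*3.8)
print((proj('wrist',[.608,.1228,.074],c)[0]-[220,170])*3.8)
E
```

```text
clock: 43.7
position: [0.6078, 0.1226, 0.2049]
ee_rot: [-2.222, -2.22, -0.0]
force: [-0.4, -0.2, -0.3]
width: 0.172
[0.60780381 0.12260318 0.20493961] 1.5698225172952773 [-0.44493446 -0.2113697  -0.33378259] [-0.70160532  0.49043143  0.62242885  1.65050955 -0.31302298  1.10215348
  1.57771522]
[array([0.0002, 0.0002, 0.0469]), array([-0.   , -0.   , -0.001])]
[359.50100436 281.11473039]
[359.55673176 291.36705307]
[359.96926249 210.78568215]
```

View pics/aa2.png

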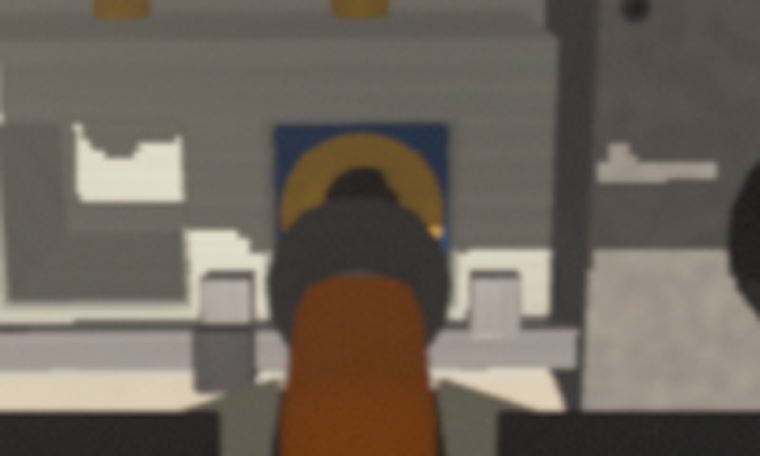

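```bash
python3 -m pendant '[{"dp":[0.0006,0.0002,0.015],"rotation":[0,0,0],"fingers":1},{"dp":[0.0006,0.0002,0.03],"rotation":[0,0,0],"fingers":1},{"dp":[0.0006,0.0002,0.038],"rotation":[0,0,0],"fingers":1},{"dp":[0.0006,0.0002,0.043],"rotation":[0,0,0],"fingers":1},{"dp":[0.0006,0.0002,0.047],"rotation":[0,0,0],"fingers":1},{"dp":[0.0006,0.0002,0.047],"rotation":[0,0,0],"fingers":1}]'; python3 -m pendant '[{"dp":[0,0,0.002],"rotation":[0,0,0],"fingers":1},{"dp":[0,0,0.004],"rotation":[0,0,0],"fingers":1},{"dp":[0,0,0.006],"rotation":[0,0,0],"fingers":1},{"dp":[0,0,0.007],"rotation":[0,0,0],"fingers":1},{"dp":[0,0,0.007],"rotation":[0,0,0],"fingers":1}]'
```

```text
clock: 44.5
position: [0.6083, 0.1234, 0.1581]
ee_rot: [2.222, 2.221, 0.001]
force: [0.0, 0.1, -1.8]
width: 0.173
clock: 45.12
position: [0.6086, 0.1234, 0.1518]
ee_rot: [2.222, 2.22, 0.002]
force: [-2.3, 0.5, 5.4]
width: 0.17
```

```bash
python3 -m pendant '[{"dp":[0,0,-0.0022],"rotation":[0,0,0],"fingers":1},{"dp":[0,0,-0.0022],"rotation":[0,0,0],"fingers":1},{"dp":[0,0,-0.0017],"rotation":[0,0,0.12],"fingers":1},{"dp":[0,0,-0.0013],"rotation":[0,0,0.24],"fingers":1},{"dp":[0,0,-0.0008],"rotation":[0,0,0.36],"fingers":1},{"dp":[0,0,-0.0004],"rotation":[0,0,0.48],"fingers":1},{"dp":[0,0,0.0001],"rotation":[0,0,0.6],"fingers":1},{"dp":[0,0,0.0005],"rotation":[0,0,0.72],"fingers":1},{"dp":[0,0,0.001],"rotation":[0,0,0.84],"fingers":1},{"dp":[0,0,0.0014],"rotation":[0,0,0.96],"fingers":1},{"dp":[0,0,0.0019],"rotation":[0,0,1.08],"fingers":1},{"dp":[0,0,0.0023],"rotation":[0,0,1.2],"fingers":1},{"dp":[0,0,0.0025],"rotation":[0,0,1.3],"fingers":1},{"dp":[0,0,0.0025],"rotation":[0,0,1.4],"fingers":1},{"dp":[0,0,0.0025],"rotation":[0,0,1.47],"fingers":1},{"dp":[0,0,0.0025],"rotation":[0,0,1.47],"fingers":1}]'
python3 - <<'E'
from h import *
p,r,s=tool(); print(p,yawnow(),s['force'],s['ft_torque'],s['joints'])
E
```

```text
clock: 47.12
position: [0.6078, 0.1234, 0.1493]
ee_rot: [-3.137, -0.157, 0.001]
force: [-3.3, -1.2, 4.9]
width: 0.173
[0.6077544  0.12340615 0.14930024] 0.09976927321001698 [-3.31718771 -1.18149183  4.851253  ] [-0.27237321  1.33962079  0.15264778] [-0.89835532  0.67300737  0.99105965  1.72953624 -0.62843155  1.09280091
  0.39814547]
```

```bash
python3 -m pendant '[{"dp":[0,0,-0.003],"rotation":[0,0,0],"fingers":1},{"dp":[0,0,-0.006],"rotation":[0,0,0],"fingers":1},{"dp":[0,0,-0.01],"rotation":[0,0,0],"fingers":1},{"dp":[0,0,-0.018],"rotation":[0,0,0],"fingers":1},{"dp":[0,0,-0.03],"rotation":[0,0,0],"fingers":1},{"dp":[0,0,-0.045],"rotation":[0,0,0],"fingers":1},{"dp":[0,0,-0.06],"rotation":[0,0,0],"fingers":1},{"dp":[0,0,-0.08],"rotation":[0,0,0],"fingers":1},{"dp":[0,0,-0.1],"rotation":[0,0,0],"fingers":1},{"dp":[0,0,-0.105],"rotation":[0,0,0],"fingers":1},{"dp":[0,0,-0.105],"rotation":[0,0,0],"fingers":1}]'
python3 - <<'E'
from h import *
p,r,s=tool(); print(p,yawnow(),s['force'],s['joints'])
cv2.imwrite("pics/ab_scene.png",arm.get_image("scene")[150:400,200:520].repeat(2,0).repeat(2,1))
pk=np.array([.4272,.0238])+.053*np.array([.176,.984]); print(pk)
print(to((pk[0],pk[1],.195),-.077))
E
```

```text
clock: 48.5
position: [0.6079, 0.1234, 0.2546]
ee_rot: [-3.137, -0.157, 0.0]
force: [0.3, -0.1, -4.1]
width: 0.171
[0.60794654 0.12343515 0.25458597] 0.09991133229046294 [ 0.30775994 -0.0837294  -4.14594369] [-0.9444736   0.57938571  1.07501276  1.59972765 -0.52721245  1.28267303
  0.31654633]
[0.436528 0.075952]
[array([-0.1749,  0.0303,  0.0592]), array([-0.001,  0.001,  0.177])]
```

View pics/ab_scene.png

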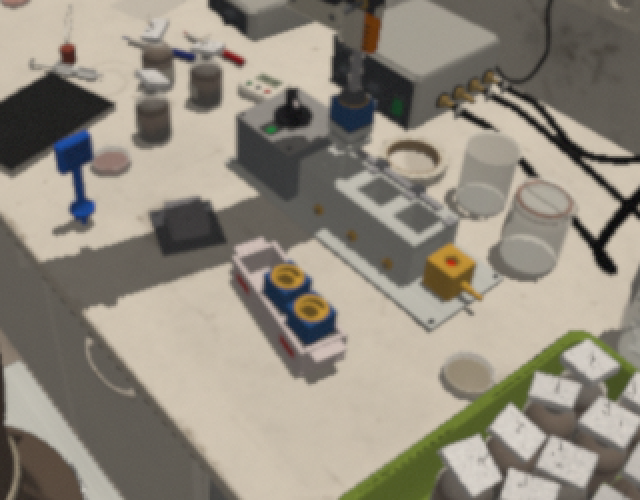

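```bash
python3 -m pendant '[{"dp":[-0.03,0.005,0],"rotation":[0,0,0.05],"fingers":1},{"dp":[-0.07,0.012,0],"rotation":[0,0,0.1],"fingers":1},{"dp":[-0.11,0.019,0],"rotation":[0,0,0.15],"fingers":1},{"dp":[-0.15,0.026,0],"rotation":[0,0,0.177],"fingers":1},{"dp":[-0.17,0.0295,0.01],"rotation":[0,0,0.177],"fingers":1},{"dp":[-0.1749,0.0305,0.03],"rotation":[0,0,0.177],"fingers":1},{"dp":[-0.1749,0.0305,0.05],"rotation":[0,0,0.177],"fingers":1},{"dp":[-0.1749,0.0305,0.058],"rotation":[0,0,0.177],"fingers":1},{"dp":[-0.1749,0.0305,0.058],"rotation":[0,0,0.177],"fingers":1}]'
python3 - <<'E'
from h import *
import pickle
im=arm.get_image("wrist"); cv2.imwrite("pics/ac_wrist.png",im); pickle.dump(cam('wrist'),open('cam_ac.pkl','wb'))
p,r,s=tool(); print(p,yawnow(),s['force'])
crop(np.clip(im*1.4,0,255).astype(np.uint8),250,110,390,300,3.1,"pics/ac2.png")
crop(arm.get_image("scene"),280,220,440,360,4.5,"pics/ac3.png")
E
```

```text
clock: 49.68
position: [0.4363, 0.0754, 0.1959]
ee_rot: [3.139, -0.122, -0.003]
force: [-0.0, 1.3, -2.6]
width: 0.171
[0.43674352 0.07539569 0.19632686] -0.07787022279775223 [ 0.53623134 -0.24111011 -3.12510654]
```

View pics/ac2.png

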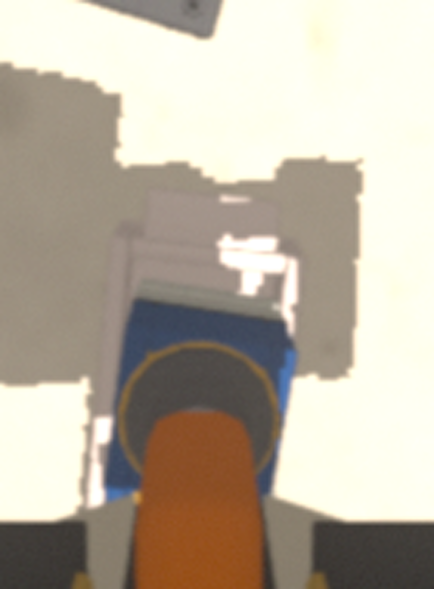

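View pics/ac3.png

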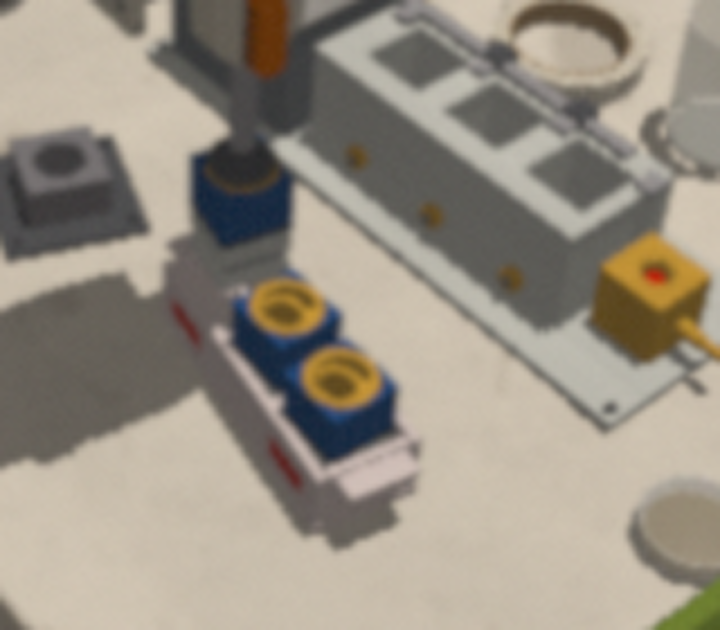

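```bash
python3 -m pendant '[{"dp":[-0.0002,-0.0006,0.008],"rotation":[0,0,0],"fingers":1},{"dp":[-0.0002,-0.0006,0.016],"rotation":[0,0,0],"fingers":1},{"dp":[-0.0002,-0.0006,0.026],"rotation":[0,0,0],"fingers":1},{"dp":[-0.0002,-0.0006,0.026],"rotation":[0,0,0],"fingers":1}]'; python3 -m pendant '[{"dp":[0,0,0.007],"rotation":[0,0,0],"fingers":1},{"dp":[0,0,0.014],"rotation":[0,0,0],"fingers":1},{"dp":[0,0,0.021],"rotation":[0,0,0],"fingers":1},{"dp":[0,0,0.025],"rotation":[0,0,0],"fingers":1},{"dp":[0,0,0.025],"rotation":[0,0,0],"fingers":1}]'
```

```text
clock: 50.28
position: [0.4362, 0.0759, 0.1697]
ee_rot: [3.139, -0.122, -0.003]
force: [1.0, -0.8, -2.9]
width: 0.171
clock: 50.9
position: [0.4363, 0.0757, 0.1452]
ee_rot: [-3.139, 0.123, 0.004]
force: [-3.2, 0.4, 11.0]
width: 0.172
```

```bash
python3 -m pendant '[{"dp":[0,0,0.0003],"rotation":[0,0,-0.1],"fingers":1},{"dp":[0,0,0.0003],"rotation":[0,0,-0.2],"fingers":1},{"dp":[0,0,0.0],"rotation":[0,0,-0.3],"fingers":1},{"dp":[0,0,-0.0004],"rotation":[0,0,-0.42],"fingers":1},{"dp":[0,0,-0.0009],"rotation":[0,0,-0.54],"fingers":1},{"dp":[0,0,-0.0013],"rotation":[0,0,-0.66],"fingers":1},{"dp":[0,0,-0.0018],"rotation":[0,0,-0.78],"fingers":1},{"dp":[0,0,-0.0022],"rotation":[0,0,-0.9],"fingers":1},{"dp":[0,0,-0.0026],"rotation":[0,0,-1.02],"fingers":1},{"dp":[0,0,-0.0031],"rotation":[0,0,-1.14],"fingers":1},{"dp":[0,0,-0.0035],"rotation":[0,0,-1.26],"fingers":1},{"dp":[0,0,-0.004],"rotation":[0,0,-1.38],"fingers":1},{"dp":[0,0,-0.0044],"rotation":[0,0,-1.5],"fingers":1},{"dp":[0,0,-0.0046],"rotation":[0,0,-1.6],"fingers":1},{"dp":[0,0,-0.0046],"rotation":[0,0,-1.6],"fingers":1}]'
python3 -m pendant '[{"dp":[0,0,-0.003],"rotation":[0,0,0],"fingers":1},{"dp":[0,0,-0.006],"rotation":[0,0,0],"fingers":1},{"dp":[0,0,-0.006],"rotation":[0,0,0],"fingers":1}]'
python3 - <<'E'
from h import *
p,r,s=tool(); print(p,yawnow(),s['force'],s['ft_torque'])
crop(arm.get_image("scene"),280,220,440,360,4.5,"pics/ad3.png")
E
```

```text
clock: 52.78
position: [0.4365, 0.0757, 0.1498]
ee_rot: [-2.275, -2.164, 0.002]
force: [-0.2, 0.8, -0.8]
width: 0.171
clock: 53.15
position: [0.4367, 0.0758, 0.1561]
ee_rot: [-2.276, -2.163, 0.001]
force: [-0.3, 0.9, -1.4]
width: 0.171
[0.43671957 0.07575641 0.15608574] 1.5201299160043273 [-0.32254779  0.85003018 -1.38892921] [ 0.02375147 -0.01547959  0.00871499]
```

View pics/ad3.png

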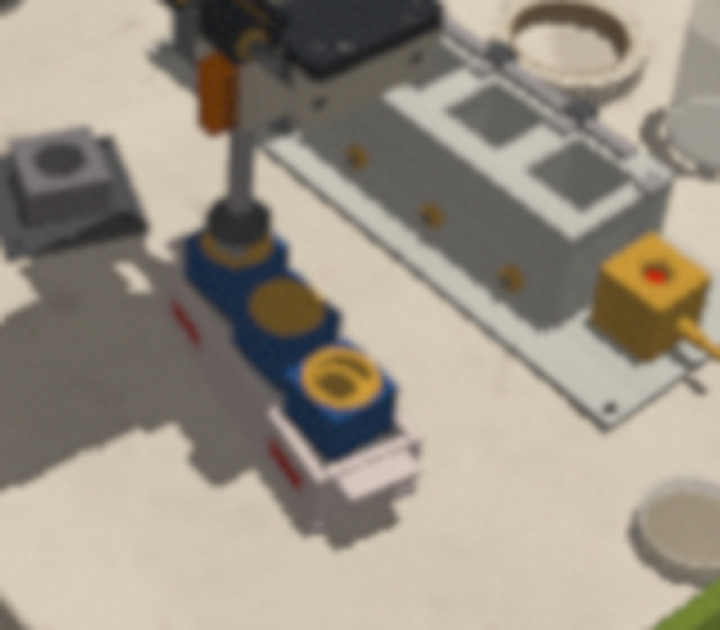

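All three are in. Lift the rod and carry it to the holder.

```bash
python3 -m pendant '[{"dp":[0,0,-0.015],"rotation":[0,0,0],"fingers":1},{"dp":[0,0,-0.04],"rotation":[0,0,0],"fingers":1},{"dp":[0,0,-0.05],"rotation":[0,0,0],"fingers":1},{"dp":[0,0,-0.05],"rotation":[0,0,0],"fingers":1}]'
python3 - <<'E'
from h import *
p,r,s=tool(); print(p,yawnow(),s['force'])
print(to((.4233,.2168,.16),1.511))
E
```

```text
clock: 53.7
position: [0.4371, 0.076, 0.2066]
ee_rot: [-2.275, -2.164, -0.002]
force: [-0.2, -0.3, -1.7]
width: 0.172
[0.43713947 0.07599276 0.20663891] 1.5206051808258205 [-0.22279928 -0.30156201 -1.70146689]
[array([ 0.1398, -0.0209,  0.0469]), array([-0.001, -0.002,  0.01 ])]
```

```bash
python3 -m pendant '[{"dp":[0.04,-0.006,0],"rotation":[0,0,0],"fingers":1},{"dp":[0.08,-0.012,0],"rotation":[0,0,0.01],"fingers":1},{"dp":[0.12,-0.018,0],"rotation":[-0.001,-0.002,0.01],"fingers":1},{"dp":[0.1398,-0.0209,0.015],"rotation":[-0.001,-0.002,0.01],"fingers":1},{"dp":[0.1398,-0.0209,0.035],"rotation":[-0.001,-0.002,0.01],"fingers":1},{"dp":[0.1398,-0.0209,0.045],"rotation":[-0.001,-0.002,0.01],"fingers":1},{"dp":[0.1398,-0.0209,0.045],"rotation":[-0.001,-0.002,0.01],"fingers":1}]'
python3 - <<'E'
from h import *
p,r,s=tool(); print(p,yawnow(),s['force'])
print(to((.4233,.2168,.115),1.511))
im=arm.get_image("wrist");crop(im,240,150,400,290,4.5,"pics/ae2.png")
crop(arm.get_image("scene"),220,170,380,310,4.5,"pics/ae3.png")
c=cam('wrist'); print((proj('wrist',p+[0,0,.0268-.099],c)[0]-[240,150])*4.5,(proj('wrist',[.4236,.217,.032],c)[0]-[240,150])*4.5)
E
```

```text
clock: 54.58
position: [0.4228, 0.2156, 0.161]
ee_rot: [2.288, 2.152, -0.003]
force: [0.2, -0.2, -2.0]
width: 0.171
[0.42282738 0.21557572 0.16095828] 1.509192897249301 [ 0.18845402 -0.17523587 -1.97920923]
[array([0.0013, 0.0004, 0.046 ]), array([-0.001,  0.002, -0.002])]
[332.88711384 424.25071559] [340.69678596 340.92648662]
```

View pics/ae2.png

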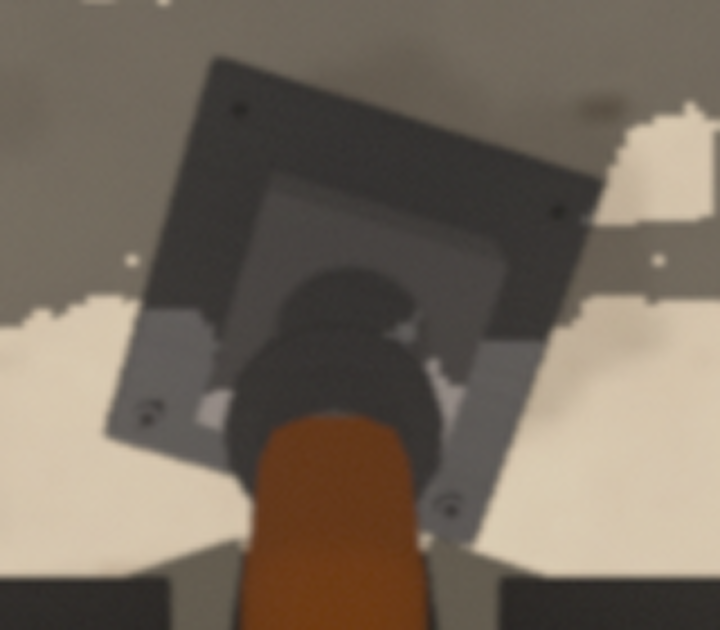

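View pics/ae3.png

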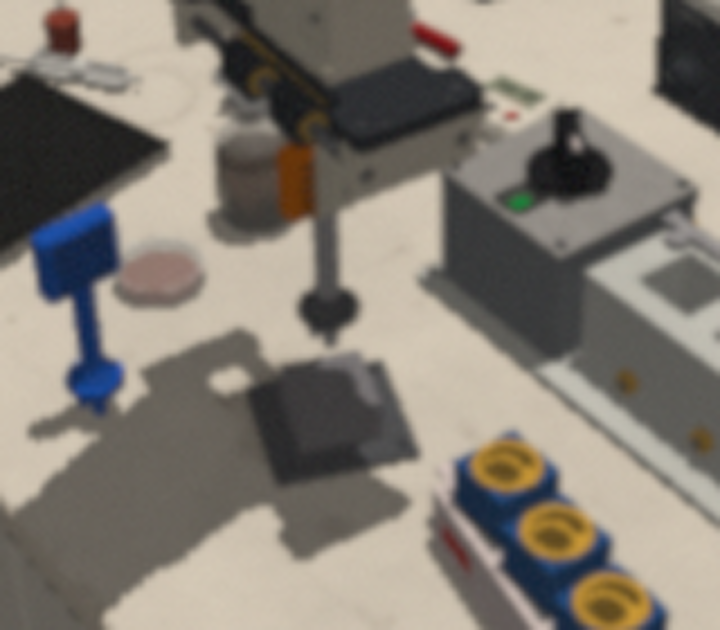

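```bash
python3 -m pendant '[{"dp":[0.002,0.0006,0.01],"rotation":[0,0,0],"fingers":1},{"dp":[0.002,0.0006,0.025],"rotation":[0,0,0],"fingers":1},{"dp":[0.002,0.0006,0.04],"rotation":[0,0,0],"fingers":1},{"dp":[0.002,0.0006,0.048],"rotation":[0,0,0],"fingers":1},{"dp":[0.002,0.0006,0.05],"rotation":[0,0,0],"fingers":1},{"dp":[0.002,0.0006,0.05],"rotation":[0,0,0],"fingers":1}]'; python3 -m pendant '[{"dp":[0,0,0.002],"rotation":[0,0,0],"fingers":1},{"dp":[0,0,0.004],"rotation":[0,0,0],"fingers":1},{"dp":[0,0,0.0045],"rotation":[0,0,0],"fingers":1},{"dp":[0,0,0.0045],"rotation":[0,0,0],"fingers":1}]'
```

```text
clock: 55.42
position: [0.4245, 0.2181, 0.1121]
ee_rot: [2.288, 2.152, 0.001]
force: [-1.1, 1.1, -1.2]
width: 0.17
clock: 55.92
position: [0.4245, 0.2181, 0.1076]
ee_rot: [2.288, 2.152, 0.0]
force: [-0.2, -1.3, -2.8]
width: 0.171
```

```bash
python3 -m pendant '[{"dp":[0.0,0.0,0.0008],"rotation":[0,0,0],"fingers":1},{"dp":[0,0,0.0008],"rotation":[0,0,0],"fingers":1}]'
python3 -m pendant '[{"dp":[0,0,0],"rotation":[0,0,0],"fingers":0.3},{"dp":[0,0,0],"rotation":[0,0,0],"fingers":-0.3},{"dp":[0,0,0],"rotation":[0,0,0],"fingers":-0.3},{"dp":[0,0,0],"rotation":[0,0,0],"fingers":-0.3},{"dp":[0,0,0],"rotation":[0,0,0],"fingers":-0.3},{"dp":[0,0,-0.03],"rotation":[0,0,0],"fingers":-0.3},{"dp":[0,0,-0.08],"rotation":[0,0,0],"fingers":-0.3},{"dp":[0,0,-0.13],"rotation":[0,0,0],"fingers":-0.3},{"dp":[0.02,-0.03,-0.17],"rotation":[0,0,0],"fingers":-0.3},{"dp":[0.08,-0.05,-0.17],"rotation":[0,0,0],"fingers":-0.3},{"dp":[0.13,-0.05,-0.17],"rotation":[0,0,0],"fingers":-0.3},{"dp":[0.18,-0.05,-0.17],"rotation":[0,0,0],"fingers":-0.3},{"dp":[0.2,-0.05,-0.17],"rotation":[0,0,0],"fingers":-0.3},{"dp":[0.2,-0.05,-0.17],"rotation":[0,0,0],"fingers":-0.3},{"dp":[0.2,-0.05,-0.17],"rotation":[0,0,0],"fingers":-0.3}]'
python3 - <<'E'
from h import *
p,r,s=tool(); print(p,s['clock'])
cv2.imwrite("pics/af_wrist.png",arm.get_image("wrist"))
im=arm.get_image("top");crop(im,260,140,450,300,4,"pics/af_top.png")
hsv=cv2.cvtColor(im,cv2.COLOR_BGR2HSV); m=cv2.inRange(hsv,(5,140,80),(14,255,255)); m[:,:290]=0;m[:,330:]=0;m[:230]=0;m[270:]=0
q=cv2.findNonZero(m)[:,0].mean(0); print('handle',q,plane('top',q,.1484))
crop(arm.get_image("scene"),220,170,420,340,4,"pics/af_scene.png")
E
```

```text
clock: 56.18
position: [0.4246, 0.2182, 0.1073]
ee_rot: [2.288, 2.152, 0.001]
force: [-2.1, -0.8, 5.4]
width: 0.171
clock: 58.05
position: [0.3874, 0.4191, 0.2773]
ee_rot: [2.29, 2.149, 0.0]
force: [0.4, 0.5, 0.5]
width: 0.648
[0.38742369 0.4191247  0.27725721] 58.05
handle [309.06451613 253.08870968] [[0.42354002 0.21718263 0.1484    ]]
```

View pics/af_top.png

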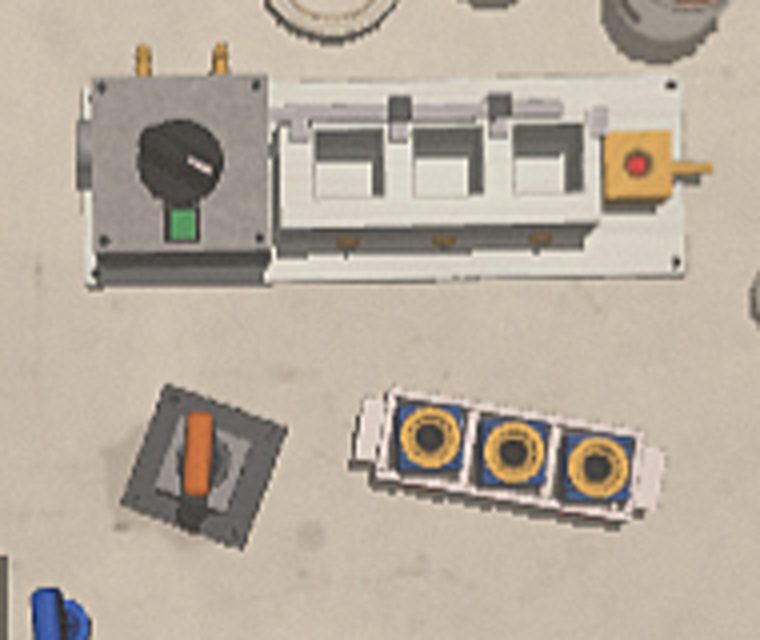

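View pics/af_scene.png

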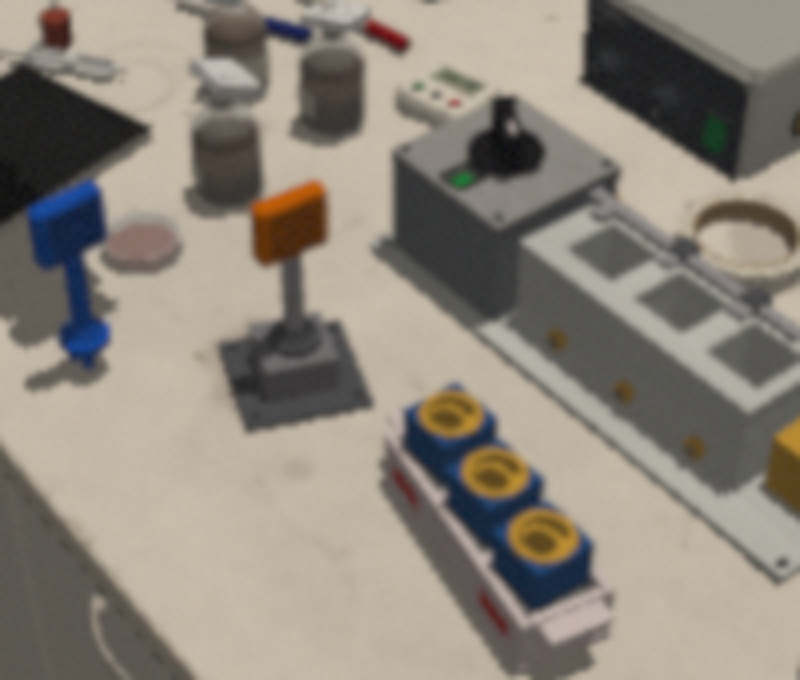

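```bash
python3 -c "
from cell import arm
print(arm.sign_off())"
```

```text
the job is handed in; nothing more can be done
None
```

The job is finished and handed in at about 58 s of the 210 s allowed. No verdict came back.

- **Wheel:** I turned it about 1.56 rad clockwise. Its mark measured about 2.1 rad, and the window still showed only green in the last pictures.
- **Bleed:** With all three cartridges still seated, I held the pin at the bottom with the rod tip for about 2.5 s, at about 13 N. Only the force and the tool height confirm this, as the rod hid the pin.
- **Cartridges:** I screwed into, pulled and stood all three in the rack, right well first. In each pocket the tool height put the cartridge's underside at about 6 mm. The last pictures show three empty wells and three upright cartridges.
- **Rod:** It stands upright in its holder. Its handle measured within 1 mm of the hole's centre, and the collar was on the holder's top when I let go.

The rack was knocked about 25 mm aside while I was working at the unit, so I measured it again before placing. My two camera views disagreed by up to about 4 mm on its centre, which the pocket clearance covered. I saw no slackening of the grip. No check failed, but I did not measure the bottles and dishes at the end, and the arm was kept clear of them.

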